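# Knock stuck die inserts out of a four-station holder

## Robot

A 6-joint arm with a two-finger parallel gripper is mounted at the origin on a cart in front of the work surface, level with it; the furniture and walls round the work are solid. World frame = base frame: x ahead of the robot, y to its left, z up, the work surface at z = 0. Lengths are in m, angles in rad, forces in N, time in s.
With the tool pointing down it reaches from about 0.325 to 0.775 m from the base axis. Payload 9.3 kg.
Tool frame: the origin (TCP) lies at the very end of the fingers, on their centre line; the grasp point (between the pads) lies 19 mm behind it; x points along the fingers, z is the direction in which the jaws open and shut, and the axes are right-handed (so a half turn about x gives the same grasp; the last joint's range is limited). The gripper opens to 85 mm and grips with 20 to 120 N. Pads are 22 mm wide; open, the fingers measure 114 mm over their backs; the gripper's body (76 mm by 85 mm) begins 54 mm behind the grasp point. The pads swing forward as they close: fully open they stand 13 mm farther back than shut.
Start: joints at [1.035, 0.259, 0.021, 1.334, 0, 1.418], TCP at [0.205, 0.51, 0.199] pointing down, gripper open.
Joint ranges: [-3.04, 3.04], [-0.91, 1.82], [-1.04, 1.36], [-1.92, 1.95], [-1.52, 1.45], [-3.14, 3.14]. Speed limits (rad/s): [2.22, 2.22, 2.79, 3.14, 3.14, 3.14].

## Interface

Orientations are given as a unit quaternion [w, x, y, z].
In Python, from station import sensors, camera, env gives the robot as it stands.
- The arm moves only by the shell command python3 -m crank 'ROWS' [FORCE]. ROWS is JSON, one flat list of numbers, 7 for each row, row after row: the turn, a rotation vector about the tool's x, y, z in rad, then the shift along the tool's x, y, z in mm, then the closure, from 0 (fully open) to 1 (shut). In form: [wx, wy, wz, dx, dy, dz, grip, wx, wy, wz, dx, dy, dz, grip, ...]. A call has 1 to 8 rows; each row shifts and turns the commanded pose from where the row before left it, along the tool's axes as they then stand; what a row does not reach is not made up. A row lasts 1/8 s, in which the tool goes at most 62.5 mm and 10.7 degrees, less where a joint would pass 70% of its speed; a pose out of reach is approached as far as the arm can. A call is refused whole if a number of a shift passes 62.5 or a number of a turn 0.188, either way. A call with a gripper value outside its range is refused whole. The fingers move at their own pace and stop on an object; FORCE is the grip in N (left out, the last holds). Time passes only in rows, so rows that do not move let the fingers close. It gives the time, the measured TCP pose, the force and the opening at its end, in the units of the state.
- sensors.get_obs(): the state, without advancing time (a new reading comes with each control period).
- camera(name): name is "scene" or "side" or "wrist"; returns a dict with "image" (420x560x3 uint8, blue, green, red), "depth" (420x560 float32, m along the optical axis (not along the pixel's ray), 0 where there is no reading), "fx", "fy", "cx", "cy" (pixels), "world_from_camera" (4x4, takes a point from camera to world coordinates). Camera axes: x right, y down, z forward; pixel columns grow to the right and rows downward; lengths in m; the calibration is good to about 2 mm. A picture is of the moment at which its call begins.
- env.close_job(): hands the job in, once; it reports no verdict.
The state is a dict: "clock": time; "joint_pos": joint angles; "qd": joint speeds; "tau": joint torques, N m; "position": TCP position; "tool_rot": TCP orientation; "force": force on the tool from outside, world axes, zero at the start; "wrist_torque": the same for the moment, N m; "width": opening from 0.0 (shut) to 1.0 (fully open).
Only numpy, scipy, OpenCV 4.12 (cv2) and the standard library are available. Lean on these libraries where they do the work, as an engineer would, in place of code of your own. Each camera call takes 0.05 s, during which the arm holds its last target.

## Task

Two or three brass die inserts are stuck in the pockets of the die holder. Take the steel drift, turn the clear slotted dial so that its slot is over each stuck insert in turn, and push each one down through its access hole into the closed catch drawer; only when they are all out, open the drawer and put the inserts in the parts tray. Finish with the drawer pushed fully home and the drift standing in its stand again, and do not disturb the swab jar or the thread spool.

Things in the scene. Friction and masses are not known exactly. Their poses are not given: they have to be found in the camera images.
- die_holder: Fixed grey box-shaped die holder, 212 (x) x 196 (y) x 94 mm high without the dial; origin at the centre of its underside, z up. Four pockets 38 mm square at (+-37, +-37) mm, from z 88 mm down to the block's open underside at z 62 mm, above the catch drawer. A sprung plunger grips the insert in each pocket. The drawer comes out on the -y side.
- dial (a joint): Angle of the clear dial on the holder, rad, counter-clockwise from above: direction of the middle of its slot from the holder's +x axis, about the vertical through the holder's origin. Stops at -3.1 and +3.1; stays where it is left; turns with about 0.04 N m, by its post or by something put in the slot. Disc of radius 84 mm, z 96 to 106 mm; hub of radius 26 mm, to z 116 mm.
- dial_slot (a point): Middle of the dial's one slot, 52 mm from the dial's axis, at the height of the dial's upper face (z 106 mm). The slot is a 30 degree sector from the hub to the rim, 27 mm wide here; elsewhere the disc covers the access holes.
- drawer (a joint): How far the catch drawer under the pockets is out, m: 0 fully home, 0.19 fully out (stop), moving towards the holder's -y; slides with about 1.5 N and stays where it is left.
- drawer_post (a point): Top centre of the drawer's upright round pull post, 18 mm wide, its top at z 78 mm, standing free from z 36 mm up, 141 mm from the holder's origin in its -y direction when the drawer is home (the drawer's front plate, 58 mm high, is 45 mm behind it).
- drawer_floor (a point): Centre of the drawer's inner floor, 10 mm above the bench; the inside is 176 x 175 mm with rims 10 mm high (front plate 48 mm above the floor); axes as the die holder's.
- drift: Loose steel knock-out drift, upright, 0.25 kg; origin at the lower end of its tip, z up along it. Round tip 16 mm wide and 70 mm long, then a collar 44 mm wide from 70 to 76 mm, then a round handle 26 mm wide from 76 to 138 mm (grip it here).
- drift_stand: Fixed black stand for the drift: a tube 52 mm wide, 75 mm high on a foot 76 mm wide; origin at the centre of its underside. Its upright hole is 28 mm wide and open at the top; the drift hangs in it with the tip down and its collar resting on the tube's top (drift origin then 5 mm above the stand's).
- parts_tray: Loose grey plastic parts tray, 130 (x) x 200 (y) x 22 mm high, walls and floor 4 mm; origin at the centre of its underside. It stands in front of a tall fixed printing machine that fills the bench's left half behind it (y above -0.06 m): its front is at x 0.60 m and it is up to 0.49 m high.
- swab_jar: Bystander: white round jar with a lid, 69 mm wide, 74 mm high; origin at the centre of its underside.
- thread_spool: Bystander: spool of black thread, 30 mm wide, 40 mm high; origin at the centre of its underside.
- insert_a: Loose brass die insert, a cylinder 36 mm wide and 45 mm high, about 0.14 kg; origin at the centre of its lower end, z up along it. At the start, if present, stuck in the holder's pocket at (+37, +37) mm with its lower end at z 42 mm in the holder's frame.
- insert_b: Loose brass die insert, a cylinder 36 mm wide and 45 mm high, about 0.14 kg; origin at the centre of its lower end, z up along it. At the start, if present, stuck in the holder's pocket at (-37, +37) mm with its lower end at z 42 mm in the holder's frame.
- insert_c: Loose brass die insert, a cylinder 36 mm wide and 45 mm high, about 0.14 kg; origin at the centre of its lower end, z up along it. At the start, if present, stuck in the holder's pocket at (-37, -37) mm with its lower end at z 42 mm in the holder's frame.
- insert_d: Loose brass die insert, a cylinder 36 mm wide and 45 mm high, about 0.14 kg; origin at the centre of its lower end, z up along it. At the start, if present, stuck in the holder's pocket at (+37, -37) mm with its lower end at z 42 mm in the holder's frame.
- top_plate (a point): Centre of the upper face of the holder's 6 mm steel top plate (z 94 mm), which has a round access hole 25 mm wide over each pocket; a stuck insert's brass top shows in its hole. Inserts leave only downwards: pushing takes about 10 N until the insert's top is below z 62 mm; it then drops 7 mm onto the drawer floor.
- dial_post (a point): Top centre of the dial's round upright post, 18 mm wide, opposite the slot, 62 mm from the axis, from z 106 to 140 mm.
There are look-alikes about, which are no part of the job. Leave any orange or pink look-alike of the drift_stand alone. What is shaped like the drift but pink is not meant.

How it is judged:
On the way:
1. every stuck insert has been pushed out of its pocket and lies in the closed catch drawer (x of insert_a in the frame of die_holder between -0.09 and 0.09 m and y of insert_a in the frame of die_holder between -0.09 and 0.09 m and z of each of insert_a, insert_b, insert_c, insert_d in the frame of die_holder below 0.034 m and x of insert_b in the frame of die_holder between -0.09 and 0.09 m and y of insert_b in the frame of die_holder between -0.09 and 0.09 m and x of insert_c in the frame of die_holder between -0.09 and 0.09 m and y of insert_c in the frame of die_holder between -0.09 and 0.09 m and x of insert_d in the frame of die_holder between -0.09 and 0.09 m and y of insert_d in the frame of die_holder between -0.09 and 0.09 m and value of joint drawer below 0.02 m), for 0.2 s.
At the end, for the whole second after the job is handed in: every insert is at rest in the parts tray (standing or lying), the drawer is home (within 8 mm), and the drift hangs upright in its stand (within 10 mm) (x of insert_a in the frame of parts_tray between -0.061 and 0.061 m and y of insert_a in the frame of parts_tray between -0.096 and 0.096 m and z of insert_a in the frame of parts_tray between 0 and 0.03 m and linear speed of each of insert_a, insert_b, insert_c, insert_d below 0.02 m/s and x of insert_b in the frame of parts_tray between -0.061 and 0.061 m and y of insert_b in the frame of parts_tray between -0.096 and 0.096 m and z of insert_b in the frame of parts_tray between 0 and 0.03 m and x of insert_c in the frame of parts_tray between -0.061 and 0.061 m and y of insert_c in the frame of parts_tray between -0.096 and 0.096 m and z of insert_c in the frame of parts_tray between 0 and 0.03 m and x of insert_d in the frame of parts_tray between -0.061 and 0.061 m and y of insert_d in the frame of parts_tray between -0.096 and 0.096 m and z of insert_d in the frame of parts_tray between 0 and 0.03 m and value of joint drawer below 0.008 m and horizontal distance between drift and drift_stand below 0.01 m and z of drift in the frame of drift_stand below 0.012 m and angle between drift's own z axis and vertical below 0.12 rad and angle between parts_tray's own z axis and vertical below 0.1 rad); the robot touches nothing.
It fails at once if the swab jar or the thread spool is knocked over or shifted by more than 3 cm (distance of any of swab_jar, thread_spool from where it was at the start of the episode above 0.03 m or angle between any of swab_jar, thread_spool's own z axis and vertical above 0.5 rad).
Of insert_a, insert_b, insert_c, insert_d only 2 to 3 are there at a start; the rules pass over those that are not, and their reading is None.
At some moment in a run one of parts_tray may be knocked a few centimetres aside while the robot is not near it.
It also fails if it takes over 210 s, if anything falls off the work surface, if the arm or the gripper's body presses on something with over 40 N, if the wrist force passes 120 N, or if a joint passes its speed limit or range.

## Working session

There is one attempt and no reset: what is moved stays moved. The work goes in short steps, Python scripts to look and compute and a shell command to move; the robot and the scene stay as the last step left them, time stands still between calls to the robot, and variables do not carry over. Pictures are saved under pics/ and viewed, and the job is handed in when it is done.

```bash
mkdir -p pics; ls; cat > h.py <<'E'
import sys; sys.path.insert(0,'.')
import numpy as np, cv2
from station import sensors, camera, env
def shot(n,f):
    c=camera(n); cv2.imwrite(f'pics/{f}.png',c['image']); np.savez(f'/tmp/{f}.npz',**c); return c
def load(f): return dict(np.load(f'/tmp/{f}.npz'))
def ray(c,u,v):
    T=c['world_from_camera']; d=np.array([(u-c['cx'])/c['fx'],(v-c['cy'])/c['fy'],1.]); return T[:3,3],T[:3,:3]@d
def onz(c,u,v,z):
    o,d=ray(c,u,v); return o+d*(z-o[2])/d[2]
def dep(c,u,v):
    o,d=ray(c,u,v); return o+d*c['depth'][int(v),int(u)]
def cloud(c):
    v,u=np.mgrid[0:420,0:560]; d=np.stack([(u-c['cx'])/c['fx'],(v-c['cy'])/c['fy'],np.ones(u.shape)],-1)*c['depth'][...,None]
    return d@c['world_from_camera'][:3,:3].T+c['world_from_camera'][:3,3]
def proj(c,p):
    T=np.linalg.inv(c['world_from_camera']); q=T[:3,:3]@np.asarray(p)+T[:3,3]; return q[0]/q[2]*c['fx']+c['cx'],q[1]/q[2]*c['fy']+c['cy']
E
python3 - <<'E'
from h import *
print(sensors.get_obs())
for n in ['scene','side','wrist']:
    c=shot(n,n+'0'); print(n,c['fx'],c['world_from_camera'].round(3).tolist())
E
```

```text
pics
{'clock': 0.0, 'joint_pos': array([ 1.03539008e+00,  2.59196052e-01,  2.07467762e-02,  1.33366832e+00,
       -2.91055591e-05,  1.41820252e+00]), 'qd': array([ 2.83666229e-05, -7.41885364e-05,  1.52185858e-03, -1.03451122e-03,
       -7.10730647e-04, -6.51992330e-04]), 'tau': array([-1.80780571e-03, -5.55643773e+01,  3.44525349e+01,  1.37135645e-02,
       -3.13480477e-04,  2.95446760e-06]), 'position': array([0.20528811, 0.50990931, 0.19865819]), 'tool_rot': array([ 0.58557055, -0.39595782,  0.58640649,  0.39554008]), 'force': array([-0.67246168,  0.23347561,  0.63598791]), 'wrist_torque': array([-0.04435174, -0.02659959,  0.00878046]), 'width': 1.0006982441518373}
scene 417.06098744581146 [[0.996, -0.077, 0.035, 0.449], [-0.085, -0.881, 0.466, -0.831], [-0.005, -0.468, -0.884, 1.558], [0.0, 0.0, 0.0, 1.0]]
side 431.95857349934937 [[0.965, -0.178, 0.193, 0.212], [-0.263, -0.664, 0.7, -1.156], [0.003, -0.726, -0.687, 1.19], [0.0, 0.0, 0.0, 1.0]]
wrist 291.3358779126525 [[0.372, 0.885, 0.279, 0.134], [0.928, -0.355, -0.113, 0.54], [-0.001, 0.301, -0.954, 0.373], [0.0, 0.0, 0.0, 1.0]]
```

View pics/scene0.png

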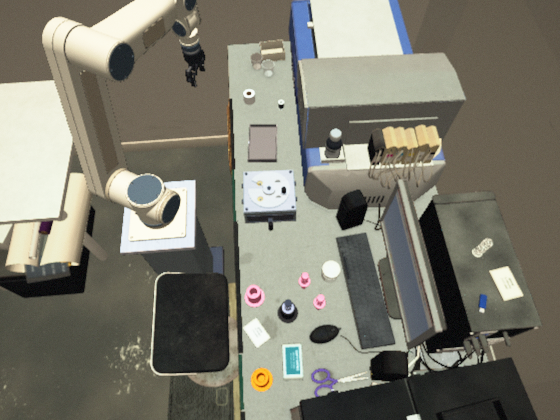

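View pics/side0.png

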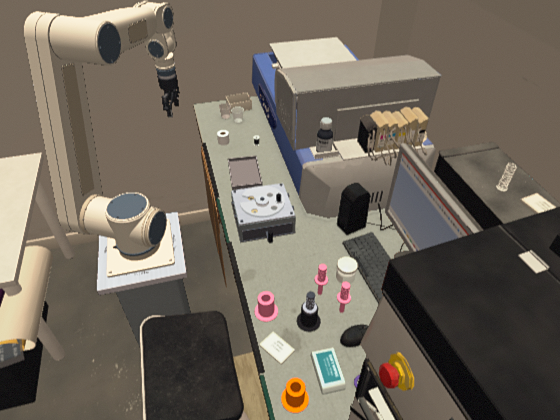

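View pics/wrist0.png

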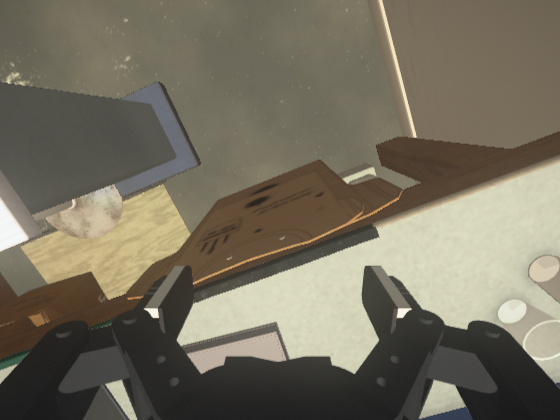

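```bash
python3 - <<'E'
from h import *
a=load('scene0');b=load('side0')
i=cv2.resize(a['image'][150:340,220:360],None,fx=4,fy=4,interpolation=cv2.INTER_CUBIC)[:, :]
i=cv2.resize(a['image'][160:240,225:315],(720,600)[0:2],interpolation=cv2.INTER_CUBIC); cv2.imwrite('pics/c1.png',i)
i=cv2.resize(b['image'][170:250,220:310],(720,600),interpolation=cv2.INTER_CUBIC); cv2.imwrite('pics/c2.png',i)
for c in (a,b):
    P=cloud(c)
    im=c['image']
# holder cloud
P=cloud(a); 
m=(P[...,2]>0.085)&(P[...,2]<0.1)&(P[...,0]>.3)&(P[...,0]<.75)&(P[...,1]<.25)&(P[...,1]>-.3)
v,u=np.nonzero(m); print(u.min(),u.max(),v.min(),v.max())
for c,l in ((a,[(263,143),(331,270),(288,308),(281,103),(249,96),(269,187),(284,190),(270,225),(281,173)]),(b,[(244,172),(346,264),(310,297),(257,140),(263,199),(278,197),(269,237)])):
    for p in l: print(p,dep(c,*p).round(3))
E
```

```text
241 343 154 222
(263, 143) [0.462 0.322 0.01 ]
(331, 270) [ 0.675 -0.33   0.073]
(288, 308) [ 0.501 -0.468  0.116]
(281, 103) [0.562 0.526 0.039]
(249, 96) [0.413 0.568 0.055]
(269, 187) [0.47  0.02  0.122]
(284, 190) [ 0.528 -0.006  0.133]
(270, 225) [ 0.462 -0.125  0.074]
(281, 173) [0.525 0.099 0.095]
(244, 172) [0.459 0.33  0.002]
(346, 264) [ 0.672 -0.326  0.07 ]
(310, 297) [ 0.494 -0.47   0.146]
(257, 140) [0.562 0.517 0.03 ]
(263, 199) [0.472 0.016 0.112]
(278, 197) [ 0.522 -0.012  0.135]
(269, 237) [ 0.457 -0.13   0.06 ]
```

View pics/c1.png

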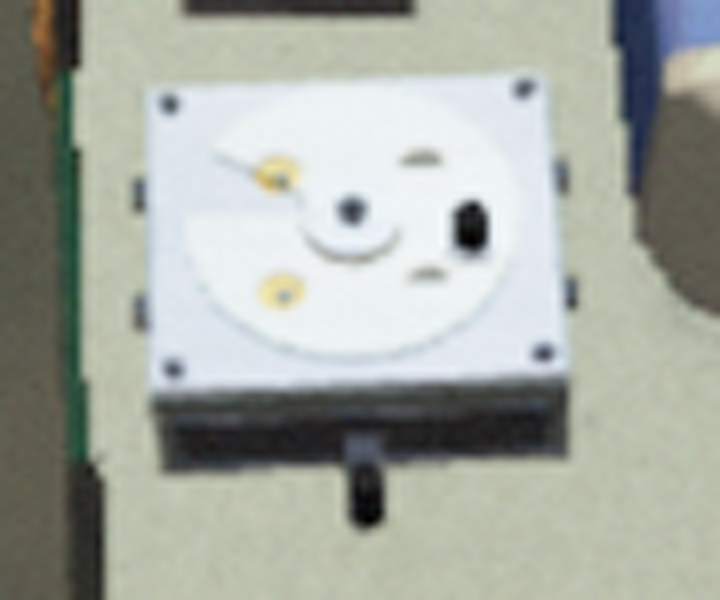

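View pics/c2.png

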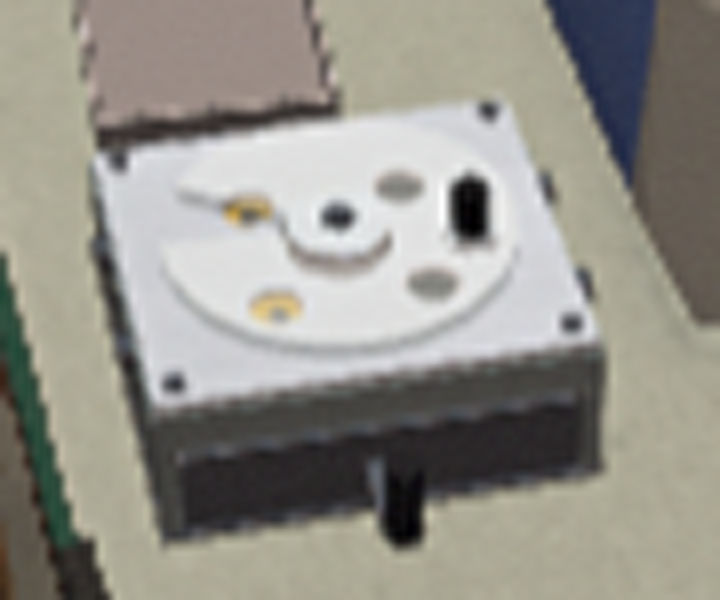

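```bash
python3 - <<'E'
from h import *
a=load('scene0');b=load('side0')
for c,o,s in ((a,(225,160),[(170,104),(524,89),(543,353),(174,369)]),(b,(220,170),[(119,161),(488,111),(571,322),(174,383)])):
    pts=np.array([onz(c,o[0]+x/8-.5,o[1]+y/7.5-.5,.095)[:2] for x,y in s]); print(pts.round(4).tolist(),pts.mean(0).round(4))
    e=[pts[1]-pts[0],pts[2]-pts[3]]; f=[pts[0]-pts[3],pts[1]-pts[2]]
    print([np.degrees(np.arctan2(x[1],x[0])).round(2) for x in e],[np.degrees(np.arctan2(-x[0],x[1])).round(2) for x in f],[np.linalg.norm(x).round(3) for x in e+f])
def P(c,o,x,y,z): return onz(c,o[0]+x/8-.5,o[1]+y/7.5-.5,z).round(4)
A=(a,(225,160));B=(b,(220,170))
print('hub',P(*A,352,208,.118),P(*B,338,216,.118))
print('post',P(*A,470,207,.14),P(*B,470,182,.14))
print('ins b',P(*A,278,173,.087),P(*B,248,211,.087))
print('ins c',P(*A,282,291,.087),P(*B,277,307,.087))
print('holes',P(*A,421,158,.094),P(*A,428,272,.094),P(*B,400,186,.094),P(*B,432,284,.094))
print('drawerpost',P(*A,367,466,.078),P(*B,405,470,.078))
# masks: tray, jar, stand
i=cv2.resize(a['image'][265:330,240:345],(800,495),interpolation=cv2.INTER_CUBIC); cv2.imwrite('pics/c3.png',i)
i=cv2.resize(a['image'][80:170,230:320],(600,600),interpolation=cv2.INTER_CUBIC); cv2.imwrite('pics/c4.png',i)
i=cv2.resize(b['image'][255:340,245:355],(770,595),interpolation=cv2.INTER_CUBIC); cv2.imwrite('pics/c5.png',i)
E
```

```text
[[0.3794, 0.1099], [0.5631, 0.1036], [0.5566, -0.0621], [0.3737, -0.0556]] [0.4682 0.024 ]
[np.float64(-1.98), np.float64(-2.02)] [np.float64(-1.98), np.float64(-2.25)] [np.float64(0.184), np.float64(0.183), np.float64(0.166), np.float64(0.166)]
[[0.3797, 0.1083], [0.5626, 0.1006], [0.5569, -0.0637], [0.3728, -0.058]] [0.468  0.0218]
[np.float64(-2.39), np.float64(-1.78)] [np.float64(-2.4), np.float64(-1.97)] [np.float64(0.183), np.float64(0.184), np.float64(0.166), np.float64(0.164)]
hub [0.4683 0.0215 0.118 ] [0.4665 0.0144 0.118 ]
post [0.526  0.0039 0.14  ] [ 0.5258 -0.0011  0.14  ]
ins b [0.4324 0.0654 0.087 ] [0.4332 0.0631 0.087 ]
ins c [ 0.4298 -0.0088  0.087 ] [ 0.4308 -0.01    0.087 ]
holes [0.5062 0.0643 0.094 ] [ 0.5039 -0.0075  0.094 ] [0.5063 0.0552 0.094 ] [ 0.5026 -0.0198  0.094 ]
drawerpost [ 0.4649 -0.1124  0.078 ] [ 0.4625 -0.125   0.078 ]
```

View pics/c3.png

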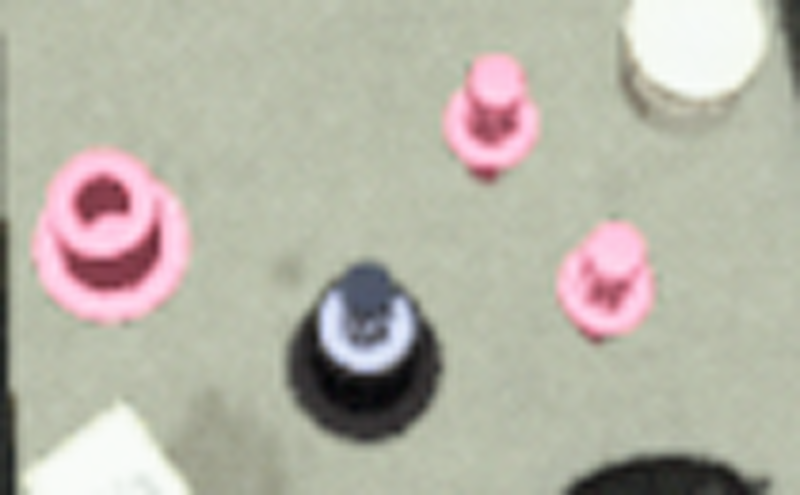

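View pics/c4.png

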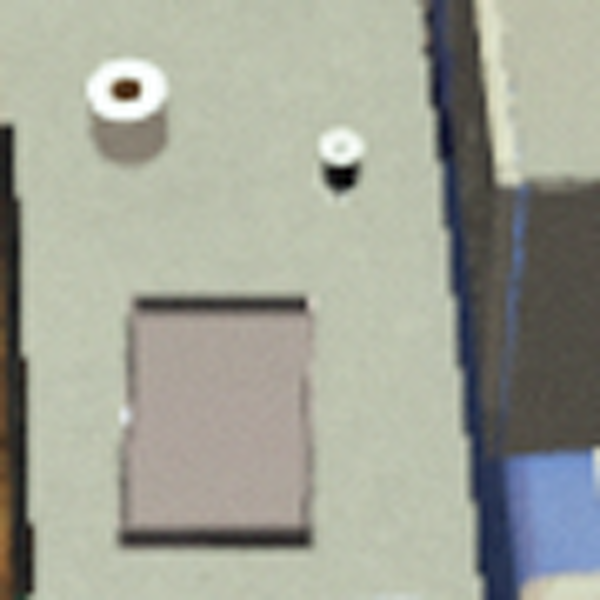

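View pics/c5.png

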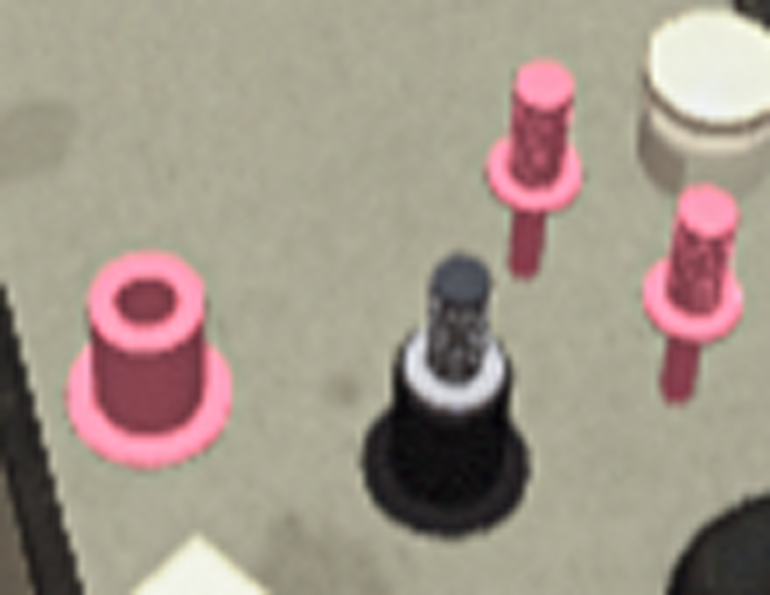

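```bash
cat >> h.py <<'E'
from scipy.spatial.transform import Rotation as R
def st():
    o=sensors.get_obs(); q=o['tool_rot']; return o,np.array(o['position']),R.from_quat([q[1],q[2],q[3],q[0]])
def goto(p,yaw=None):
    """p target TCP, yaw: world angle of jaw axis; prints tool-axes turn and shift mm from measured pose"""
    o,x,r=st(); M=r.as_matrix()
    if yaw is None: t=r
    else:
        z=np.array([np.cos(yaw),np.sin(yaw),0]); 
        if z@M[:,2]<0: z=-z
        X=np.array([0,0,-1.]); t=R.from_matrix(np.stack([X,np.cross(z,X),z],1))
    print('turn',(r.inv()*t).as_rotvec().round(4),'shift(after turn)',(t.as_matrix().T@(np.array(p)-x)*1000).round(1),'shift(now)',(M.T@(np.array(p)-x)*1000).round(1))
def info():
    o,x,r=st(); M=r.as_matrix()
    print('t',round(o['clock'],2),'pos',x.round(4),'jaw',np.degrees(np.arctan2(M[1,2],M[0,2])).round(1),'x',M[:,0].round(3),'F',np.array(o['force']).round(1),'w',round(o['width'],3),'j',np.array(o['joint_pos']).round(2))
E
python3 - <<'E'
from h import *
a=load('scene0');b=load('side0')
s=800/105
S=lambda x,y,z:onz(a,240+x/s-.5,265+y/s-.5,z).round(4)
D=lambda x,y,z:onz(b,245+x/7-.5,255+y/7-.5,z).round(4)
print('drift top',S(367,285,.143),D(461,277,.143))
print('collar',S(368,324,.081),D(455,371,.081))
print('foot',S(365,365,.005),D(446,462,.005))
print('pink',S(495,80,.14),S(613,245,.14),D(544,84,.14),D(708,210,.14),'jar',S(698,40,.074),D(713,68,.074))
s=600/90
T=lambda x,y,z:onz(a,230+x/s-.5,80+y/s-.5,z).round(4)
print('tray',T(132,297,.022),T(308,297,.022),T(312,535,.022),T(120,535,.022),'spool',T(341,147,.04))
info()
E
```

```text
drift top [ 0.5006 -0.4537  0.143 ] [ 0.4996 -0.4581  0.143 ]
collar [ 0.5016 -0.4555  0.081 ] [ 0.4988 -0.4626  0.081 ]
foot [ 0.501 -0.456  0.005] [ 0.4996 -0.4597  0.005 ]
pink [ 0.5689 -0.3623  0.14  ] [ 0.6134 -0.4443  0.14  ] [ 0.5684 -0.3673  0.14  ] [ 0.6132 -0.4508  0.14  ] jar [ 0.6756 -0.3288  0.074 ] [ 0.6715 -0.3294  0.074 ]
tray [0.4051 0.4269 0.022 ] [0.5276 0.416  0.022 ] [0.5142 0.2163 0.022 ] [0.387  0.2276 0.022 ] spool [0.5609 0.5341 0.04  ]
t 0.15 pos [0.2053 0.51   0.1988] jaw 68.1 x [-0.001 -0.001 -1.   ] F [-0.1  0.7  0. ] w 1.0 j [ 1.04  0.26  0.02  1.33 -0.    1.42]
```

```bash
python3 -m crank '[0,0,0,-50,0,0,0, -0.174,0,0,0,0,0,0, -0.174,0,0,0,0,0,0, 0,0,0,0,-60,0,0, 0,0,0,0,-60,0,0, 0,0,0,0,-60,-40,0, 0,0,0,0,-40,-60,0]'; python3 -c "
from h import *
info(); goto((.5,-.43,.25),np.radians(88))"
```

```text
clock: 1.02
position: [0.411, 0.4155, 0.2476]
tool_rot: [0.508, -0.491, 0.509, 0.491]
force: [0.4, 0.6, 0.7]
width: 1.002
t 1.02 pos [0.411  0.4155 0.2476] jaw 88.0 x [-0.001 -0.001 -1.   ] F [0.4 0.6 0.7] w 1.002 j [ 0.65  0.31  0.22  1.48 -0.    0.68]
turn [ 0.0003 -0.0013 -0.0014] shift(after turn) [  -2.4 -118.4 -841.9] shift(now) [  -1.5 -118.2 -841.9]
```

```bash
python3 -m crank '[0,0,0,-40,0,-60,0, 0,0,0,-20,0,-60,0, 0,0,0,0,0,-60,0, 0,0,0,0,0,-60,0, 0,0,0,0,0,-60,0, 0,0,0,0,0,-60,0, 0,0,0,0,0,-40,0,0,0,0,0,0,0,0]'; python3 -c "
from h import *
info(); shot('wrist','w1')"
```

```text
clock: 2.02
position: [0.3952, 0.0232, 0.3036]
tool_rot: [0.51, -0.49, 0.51, 0.49]
force: [0.3, -0.2, 0.2]
width: 0.996
t 2.02 pos [0.3952 0.0232 0.3036] jaw 87.8 x [-0. -0. -1.] F [ 0.3 -0.2  0.2] w 0.996 j [-0.15 -0.02 -0.04  1.55 -0.   -0.11]
```

View pics/w1.png

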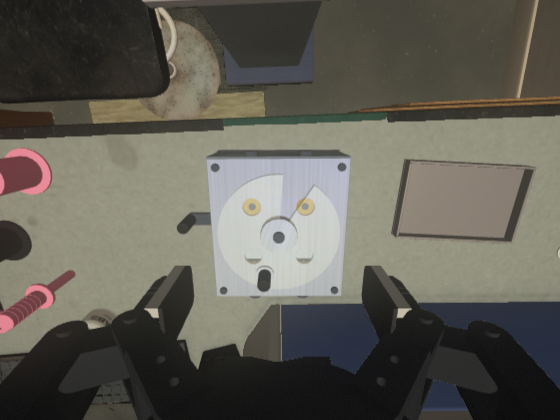

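```bash
python3 - <<'E'
from h import *
c=load('w1'); i=c['image']
cv2.imwrite('pics/w1c.png',cv2.resize(i[140:310,170:370],(800,595)[0:1]+(680,),interpolation=cv2.INTER_CUBIC)[:600])
g=cv2.cvtColor(i,cv2.COLOR_BGR2GRAY)
pts=[]
for (u,v) in [(215,168),(341,167),(335,290),(222,291),(279,237)]:
    w=g[v-8:v+9,u-8:u+9].astype(int); m=w<110; y,x=np.nonzero(m); pu,pv=u-8+x.mean(),v-8+y.mean()
    p=onz(c,pu,pv,.118 if u==279 else .095); pts.append(p); print((round(pu,1),round(pv,1)),m.sum(),p.round(4))
pts=np.array(pts); print(pts[:4].mean(0))
hsv=cv2.cvtColor(i,cv2.COLOR_BGR2HSV); m=((hsv[...,0]>12)&(hsv[...,0]<32)&(hsv[...,1]>80)&(hsv[...,2]>100)); 
n,l,s,ce=cv2.connectedComponentsWithStats(m[150:300,200:350].astype(np.uint8))
for k in range(1,n):
    if s[k,4]>40: print('brass',s[k],ce[k]+[200,150],onz(c,*(ce[k]+[200,150]),.087).round(4))
print('post',onz(c,264,272,.14))
T=[(405,160),(536,167),(513,241),(395,236)]
print('tray',[onz(c,*t,.022).round(4).tolist() for t in T])
E
```

```text
(np.float64(214.7), np.float64(167.1)) 48 [ 0.3727 -0.0575  0.095 ]
(np.float64(341.4), np.float64(166.5)) 49 [0.3781 0.1085 0.095 ]
(np.float64(333.9), np.float64(289.8)) 38 [0.5627 0.1025 0.095 ]
(np.float64(223.0), np.float64(290.0)) 37 [ 0.5569 -0.0639  0.095 ]
(np.float64(278.3), np.float64(236.8)) 92 [0.4647 0.0225 0.118 ]
[0.46758023 0.02239605 0.095     ]
post [0.50414733 0.00248428 0.14      ]
tray [[0.3831, 0.2222, 0.022], [0.4017, 0.4274, 0.022], [0.5262, 0.4172, 0.022], [0.5096, 0.2173, 0.022]]
```

View pics/w1c.png

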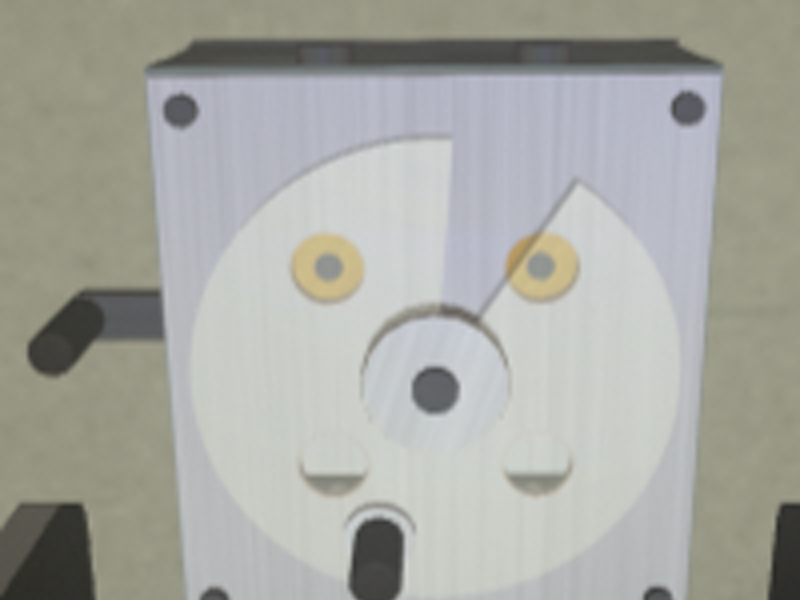

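```bash
python3 - <<'E'
from h import *
c=load('w1')
f=lambda x,y,z:onz(c,170+x/4-.5,140+y/4-.5,z)
H=np.array([.4677,.0225])
for n,x,y,z in [('b',541,267,.087),('c',328,267,.087),('e1',452,140,.106),('e2',578,182,.106),('post',376,583,.14)]:
    p=f(x,y,z); d=p[:2]-H; print(n,p.round(4),np.hypot(*d).round(4),np.degrees(np.arctan2(d[1],d[0])).round(1))
E
```

```text
b [0.4328 0.0607 0.087 ] 0.0517 132.4
c [ 0.4301 -0.0135  0.087 ] 0.0521 -136.3
e1 [0.3838 0.031  0.106 ] 0.0844 174.2
e2 [0.399  0.0714 0.106 ] 0.0843 144.6
post [0.5237 0.0008 0.14  ] 0.06 -21.2
```

```bash
python3 -m crank '[0,0,0,0,-10,-60,0, 0,0,0,0,-10,-60,0, 0,0,0,0,-10,-60,0, 0,0,0,0,-10,-60,0, 0,0,0,0,0,-60,0, 0,0,0,0,0,-60,0, 0,0,0,0,0,-60,0,0,0,0,0,0,-40,0]'; python3 -m crank '[0,0,0,0,0,0,0]'; python3 -c "
from h import *
info(); shot('wrist','w2')"
```

```text
clock: 3.08
position: [0.4202, -0.4371, 0.3027]
tool_rot: [0.509, -0.491, 0.508, 0.492]
force: [0.4, 0.7, 0.0]
width: 0.997
clock: 3.2
position: [0.4201, -0.4373, 0.3016]
tool_rot: [0.509, -0.49, 0.509, 0.492]
force: [-0.0, -0.1, 0.1]
width: 0.999
t 3.2 pos [ 0.4201 -0.4373  0.3016] jaw 87.9 x [-0.002  0.002 -1.   ] F [-0.  -0.1  0.1] w 0.999 j [-0.94  0.36  0.43  1.64  0.   -0.91]
```

View pics/w2.png

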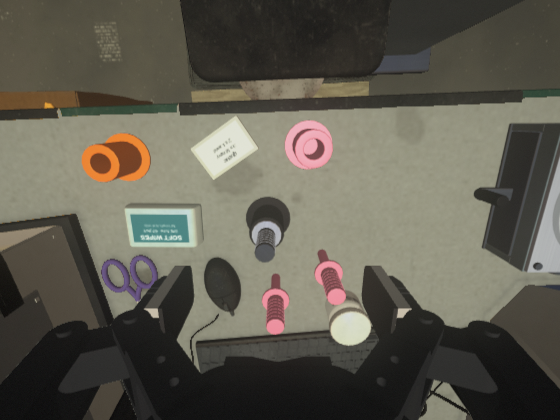

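```bash
python3 - <<'E'
from h import *
c=load('w2'); i=c['image']
cv2.imwrite('pics/w2c.png',cv2.resize(i[185:275,225:315],(600,600),interpolation=cv2.INTER_CUBIC))
print(onz(c,264,253,.143),onz(c,267,233,.081),onz(c,268,217,.005))
E
```

```text
[ 0.49948723 -0.45558856  0.143     ] [ 0.49697919 -0.45374297  0.081     ] [ 0.49749467 -0.45454308  0.005     ]
```

View pics/w2c.png

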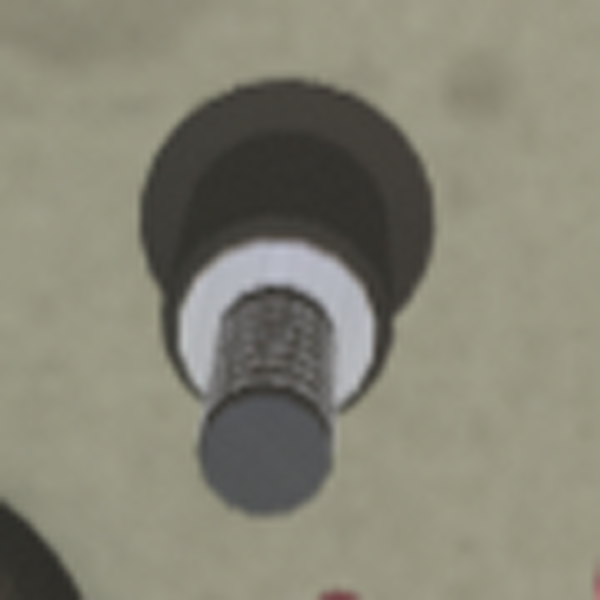

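```bash
python3 - <<'E'
from h import *
c=load('w2'); s=600/90
for x,y,z in [(265,453,.143),(278,337,.081),(287,226,.004)]: print(onz(c,225+x/s-.5,185+y/s-.5,z).round(4))
goto((.4995,-.4560,.19),np.radians(88)); goto((.4995,-.4560,.092),np.radians(88))
E
```

```text
[ 0.4987 -0.4552  0.143 ]
[ 0.5001 -0.455   0.081 ]
[ 0.5003 -0.4555  0.004 ]
turn [-0.      0.0019 -0.0011] shift(after turn) [112.3 -79.9 -17.4] shift(now) [112.2 -80.1 -17.6]
turn [-0.      0.0019 -0.0011] shift(after turn) [210.3 -79.9 -17.4] shift(now) [210.2 -80.2 -17.8]
```

```bash
python3 -m crank '[0,0,0,0,-40,-18,0, 0,0,0,40,-40,0,0, 0,0,0,60,0,0,0, 0,0,0,60,0,0,0, 0,0,0,30,0,0,0, 0,0,0,18,0,0,0, 0,0,0,0,0,0,0.3,0,0,0,0,0,0,1]' 60; python3 -m crank '[0,0,0,0,0,0,1,0,0,0,0,0,0,1,0,0,0,0,0,0,1,0,0,0,0,0,0,1]' 80;  python3 -c "
from h import *
info()"
```

```text
clock: 4.25
position: [0.4997, -0.4558, 0.0971]
tool_rot: [0.508, -0.492, 0.508, 0.491]
force: [-0.0, -0.3, 0.2]
width: 0.605
clock: 4.75
position: [0.4992, -0.457, 0.0973]
tool_rot: [0.509, -0.492, 0.509, 0.49]
force: [0.4, 0.1, 6.7]
width: 0.267
t 4.75 pos [ 0.4992 -0.457   0.0973] jaw 88.0 x [ 0.002 -0.002 -1.   ] F [0.4 0.1 6.7] w 0.267 j [-0.87  0.51  0.16  1.21  0.   -0.83]
```

```bash
python3 -m crank '[0,0,0,-10,0,0,1,0,0,0,-20,0,0,1,0,0,0,-40,0,0,1,0,0,0,-50,0,0,1,0,0,0,0,0,0,1,0,0,0,0,0,0,1]' 80;  python3 -c "
from h import *
info(); shot('wrist','w3');shot('side','s3')"
```

```text
clock: 5.5
position: [0.4984, -0.4564, 0.2151]
tool_rot: [0.509, -0.491, 0.509, 0.491]
force: [0.3, 0.4, -3.5]
width: 0.27
t 5.5 pos [ 0.4984 -0.4564  0.2151] jaw 88.0 x [-0.001  0.001 -1.   ] F [ 0.3  0.4 -3.5] w 0.27 j [-0.87  0.48  0.41  1.49 -0.   -0.83]
```

View pics/w3.png

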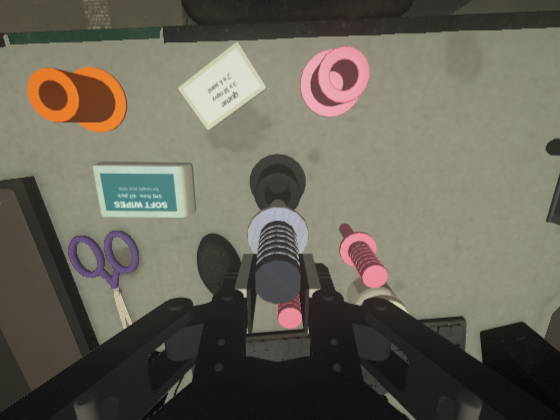

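View pics/s3.png

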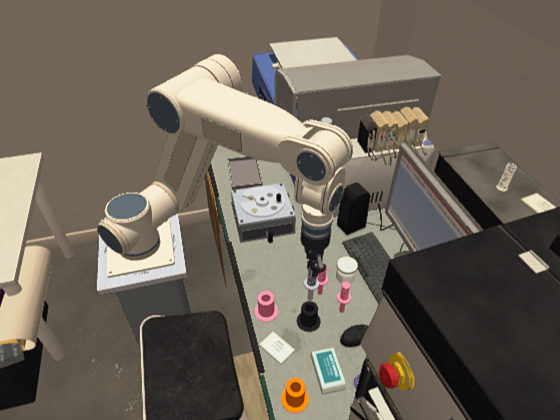

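```bash
python3 - <<'E'
from h import *
c=load('w3'); b=load('side0'); b=load('s3')
i=c['image']; cv2.imwrite('pics/w3c.png',cv2.resize(i[165:315,215:345],(520,600),interpolation=cv2.INTER_CUBIC))
i=b['image']; cv2.imwrite('pics/s3c.png',cv2.resize(i[240:335,270:365],(600,600),interpolation=cv2.INTER_CUBIC))
print(proj(b,(.4985,-.4565,.215-.092)),proj(b,(.4985,-.4565,.215-.022)),proj(b,(.4985,-.4565,.215)))
print(proj(c,(.4985,-.4565,.215-.092)),proj(c,(.4985,-.4565,.215-.016)),proj(c,(.4985,-.4565,.215+.046)))
E
```

```text
(np.float64(309.48238037514386), np.float64(297.7170890129146)) (np.float64(310.73568499049543), np.float64(283.2940813349156)) (np.float64(311.1500721310337), np.float64(278.52532134118485))
(np.float64(276.284976768894), np.float64(206.2406537148511)) (np.float64(275.88335575256076), np.float64(236.34901218165345)) (np.float64(275.25881408804923), np.float64(283.169082715425))
```

View pics/w3c.png

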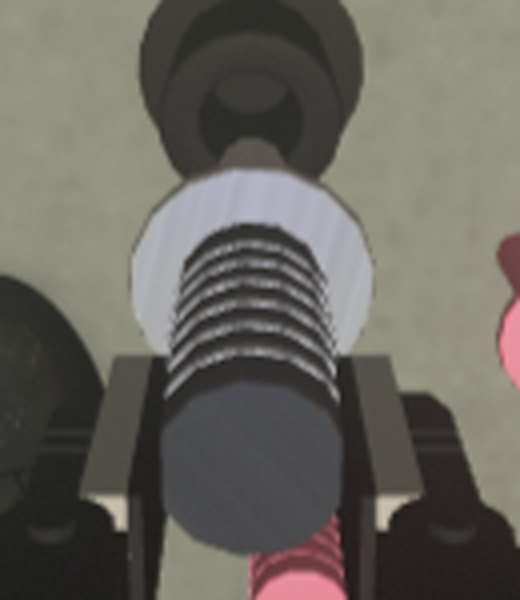

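View pics/s3c.png

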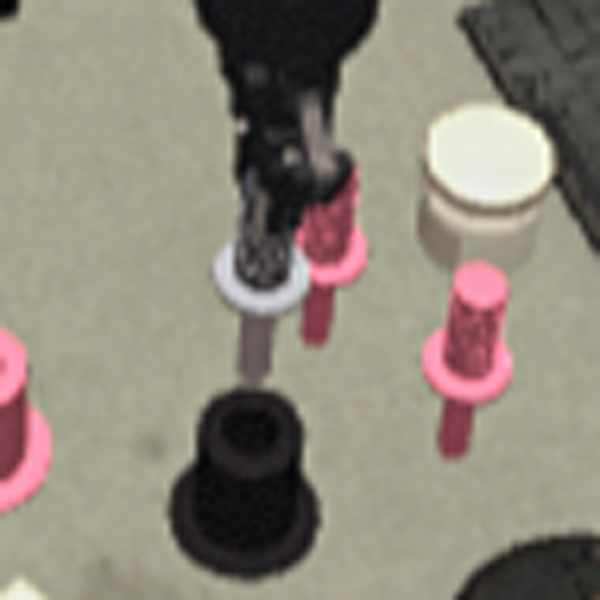

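```bash
python3 - <<'E'
from h import *
goto((.419,.0408,.26),np.radians(88)); goto((.419,.0408,.192),np.radians(88))
E
```

```text
turn [ 0.      0.0021 -0.002 ] shift(after turn) [-45.9  96.5 493.8] shift(now) [-44.7  96.5 493.9]
turn [ 0.      0.0021 -0.002 ] shift(after turn) [ 22.1  96.5 493.8] shift(now) [ 23.3  96.4 493.8]
```

```bash
python3 -m crank '[0,0,0,-45,10,0,1,0,0,0,0,15,60,1,0,0,0,0,15,60,1,0,0,0,0,15,60,1,0,0,0,0,15,60,1,0,0,0,0,15,60,1,0,0,0,0,11,60,1,0,0,0,0,0,60,1]' 80; python3 -m crank '[0,0,0,0,0,50,1,0,0,0,0,0,24,1,0,0,0,0,0,0,1,0,0,0,0,0,0,1]'; python3 -c "
from h import *
info(); shot('wrist','w4');goto((.419,.0408,.19),np.radians(88))"
```

```text
clock: 6.6
position: [0.4159, -0.0316, 0.26]
tool_rot: [0.509, -0.491, 0.509, 0.491]
force: [0.3, -0.9, -2.3]
width: 0.264
clock: 7.1
position: [0.4196, 0.0401, 0.2601]
tool_rot: [0.508, -0.491, 0.509, 0.492]
force: [0.5, 0.1, -1.8]
width: 0.264
t 7.1 pos [0.4196 0.0401 0.2601] jaw 88.0 x [-0.001 -0.    -1.   ] F [ 0.5  0.1 -1.8] w 0.264 j [-0.1   0.03 -0.11  1.44 -0.   -0.07]
turn [-0.0006 -0.0002 -0.001 ] shift(after turn) [70.2  0.8  1. ] shift(now) [70.2  0.7  1. ]
```

View pics/w4.png

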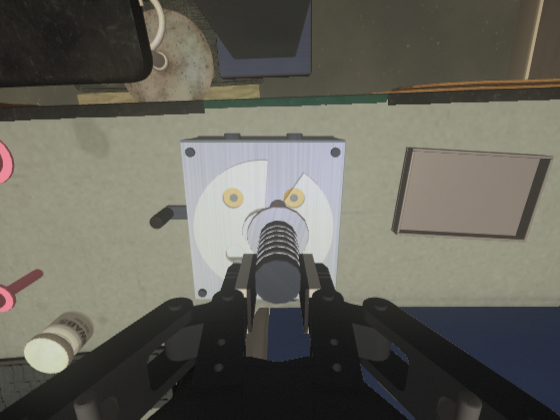

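```bash
python3 -m crank '[0,0,0,30,1,1,1,0,0,0,24,0,0,1,0,0,0,0,0,0,1,0,0,0,0,0,0,1]';  python3 -c "
from h import *
info(); c=shot('wrist','w5');shot('side','s5');cv2.imwrite('pics/w5c.png',cv2.resize(c['image'][100:320,150:370],(600,600),interpolation=cv2.INTER_CUBIC)); i=load('s5')['image'];cv2.imwrite('pics/s5c.png',cv2.resize(i[160:250,220:310],(600,600),interpolation=cv2.INTER_CUBIC))"
```

```text
clock: 7.65
position: [0.4194, 0.0409, 0.2075]
tool_rot: [0.509, -0.491, 0.509, 0.491]
force: [0.3, -0.3, -2.8]
width: 0.269
t 7.65 pos [0.4194 0.0409 0.2075] jaw 87.9 x [ 0.001 -0.    -1.   ] F [ 0.3 -0.3 -2.8] w 0.269 j [-0.1   0.04 -0.23  1.31 -0.   -0.07]
```

View pics/w5c.png

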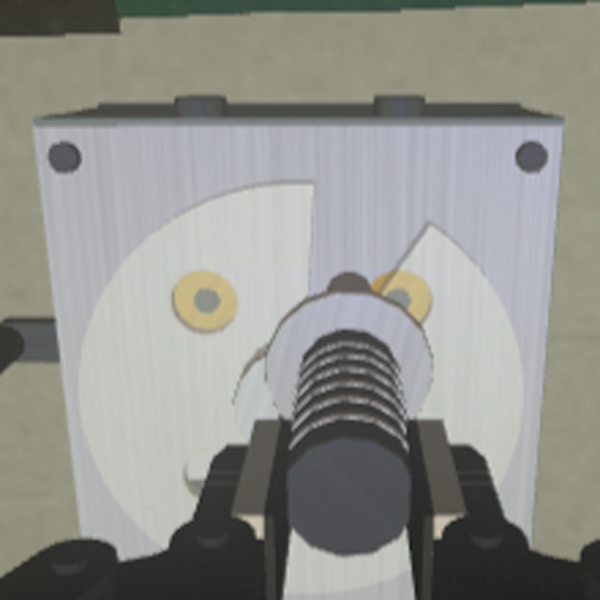

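View pics/s5c.png

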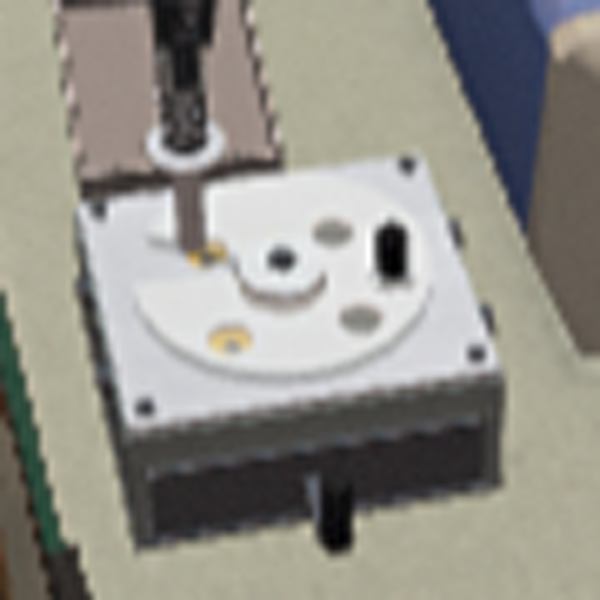

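```bash
python3 -m crank '[0,0,0,8,0,0,1,0,0,0,8,0,0,1,0,0,0,0,0,0,1,0,0,0,0,0,0,1]';  python3 -c "
from h import *
info(); c=shot('wrist','w6');cv2.imwrite('pics/w6c.png',cv2.resize(c['image'][100:320,150:370],(600,600),interpolation=cv2.INTER_CUBIC))
for a in (159,152,146,140,133.05):
    t=np.radians(a); print(a); goto((.4677+.0523*np.cos(t),.0225+.0523*np.sin(t),.192))"
```

```text
clock: 8.25
position: [0.4189, 0.0415, 0.1907]
tool_rot: [0.509, -0.491, 0.509, 0.491]
force: [0.0, 0.1, -1.3]
width: 0.266
t 8.25 pos [0.4189 0.0415 0.1907] jaw 88.0 x [-0.  0. -1.] F [ 0.   0.1 -1.3] w 0.266 j [-0.1   0.04 -0.27  1.26  0.   -0.07]
159
turn [0. 0. 0.] shift(after turn) [-1.2  0.1 -0.3] shift(now) [-1.2  0.1 -0.3]
152
turn [0. 0. 0.] shift(after turn) [-1.2 -2.3  5.6] shift(now) [-1.2 -2.3  5.6]
146
turn [0. 0. 0.] shift(after turn) [-1.2 -5.  10.4] shift(now) [-1.2 -5.  10.4]
140
turn [0. 0. 0.] shift(after turn) [-1.2 -8.1 14.9] shift(now) [-1.2 -8.1 14.9]
133.05
turn [0. 0. 0.] shift(after turn) [ -1.2 -12.3  19.6] shift(now) [ -1.2 -12.3  19.6]
```

View pics/w6c.png

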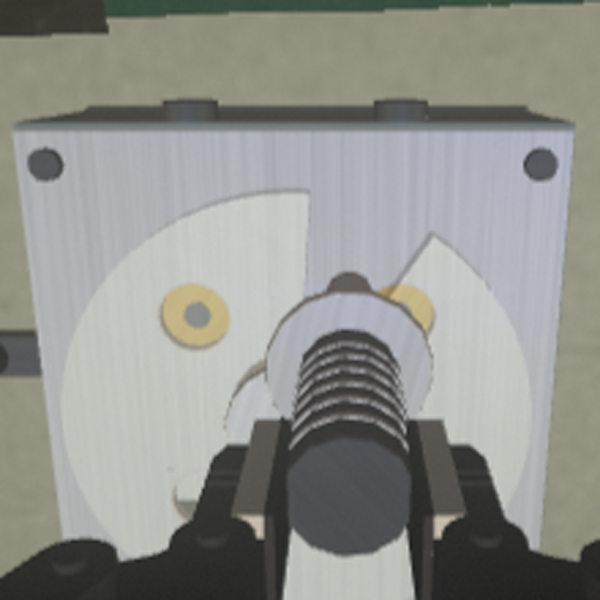

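```bash
python3 -m crank '[0,0,0,-1,-2.3,5.6,1,0,0,0,0,-2.7,4.8,1,0,0,0,0,-3.1,4.5,1,0,0,0,0,-4.2,4.7,1,0,0,0,0,0,0,1,0,0,0,0,0,0,1]';  python3 -c "
from h import *
info(); c=shot('wrist','w7');cv2.imwrite('pics/w7c.png',cv2.resize(c['image'][100:320,150:370],(600,600),interpolation=cv2.INTER_CUBIC));shot('side','s7');i=load('s7')['image'];cv2.imwrite('pics/s7c.png',cv2.resize(i[160:250,220:310],(600,600),interpolation=cv2.INTER_CUBIC));goto((.4320,.0607,.192))"
```

```text
clock: 9.05
position: [0.4319, 0.0609, 0.1917]
tool_rot: [0.509, -0.491, 0.508, 0.491]
force: [-0.3, 0.3, -2.0]
width: 0.267
t 9.05 pos [0.4319 0.0609 0.1917] jaw 88.0 x [-0.  0. -1.] F [-0.3  0.3 -2. ] w 0.267 j [-0.05  0.07 -0.24  1.27  0.   -0.02]
turn [0. 0. 0.] shift(after turn) [-0.3 -0.1  0. ] shift(now) [-0.3 -0.1  0. ]
```

View pics/w7c.png

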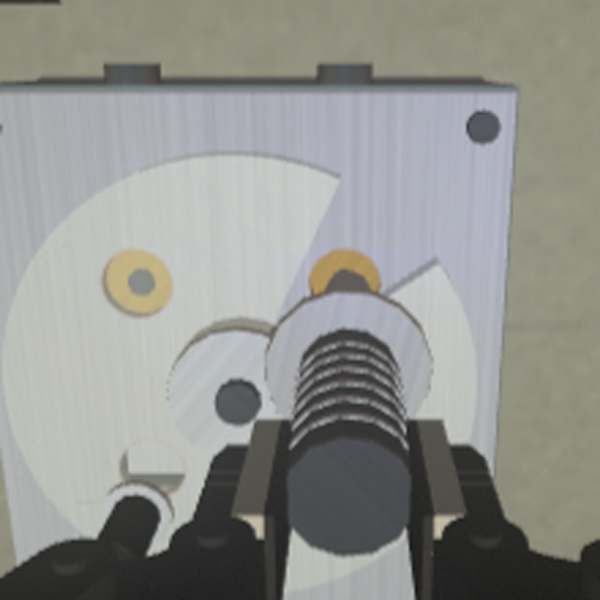

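View pics/s7c.png

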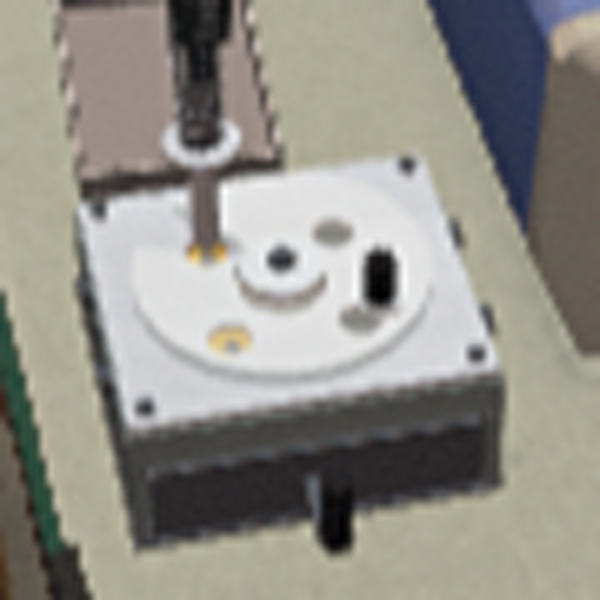

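```bash
python3 -m crank '[0,0,0,4,0,0,1,0,0,0,4,0,0,1,0,0,0,4,0,0,1,0,0,0,4,0,0,1]' 100; python3 -m crank '[0,0,0,5,0,0,1,0,0,0,5,0,0,1]';python3 -m crank '[0,0,0,5,0,0,1,0,0,0,5,0,0,1]'; python3 -m crank '[0,0,0,4,0,0,1,0,0,0,2,0,0,1]'; python3 -m crank '[0,0,0,0,0,0,1,0,0,0,0,0,0,1]'
```

```text
clock: 9.65
position: [0.4324, 0.0606, 0.176]
tool_rot: [0.509, -0.492, 0.508, 0.491]
force: [-0.4, -0.1, 5.1]
width: 0.258
clock: 9.9
position: [0.4321, 0.0606, 0.1657]
tool_rot: [0.509, -0.491, 0.508, 0.491]
force: [0.4, 0.0, -1.9]
width: 0.261
clock: 10.15
position: [0.4317, 0.0607, 0.1551]
tool_rot: [0.508, -0.491, 0.509, 0.491]
force: [0.2, -0.4, -2.0]
width: 0.255
clock: 10.4
position: [0.4318, 0.0607, 0.1494]
tool_rot: [0.509, -0.491, 0.509, 0.491]
force: [0.2, 0.1, -2.3]
width: 0.252
clock: 10.65
position: [0.432, 0.0607, 0.1498]
tool_rot: [0.509, -0.491, 0.509, 0.491]
force: [0.3, 0.3, -3.0]
width: 0.258
```

```bash
python3 -m crank '[0,0,0,-20,0,0,1,0,0,0,-30,0,0,1,0,0,0,-30,0,0,1,0,0,0,0,10,0,1,0,0,0,0,40,0,1,0,0,0,0,0,0,1]'; python3 -c "
from h import *
info(); c=shot('wrist','w8');cv2.imwrite('pics/w8c.png',cv2.resize(c['image'][100:320,150:370],(600,600),interpolation=cv2.INTER_CUBIC));shot('side','s8');i=load('s8')['image'];cv2.imwrite('pics/s8c.png',cv2.resize(i[140:250,210:320],(600,600),interpolation=cv2.INTER_CUBIC))"
```

```text
clock: 11.4
position: [0.3791, 0.0627, 0.229]
tool_rot: [0.508, -0.491, 0.509, 0.492]
force: [-0.2, 0.4, -2.5]
width: 0.261
t 11.4 pos [0.3791 0.0627 0.229 ] jaw 88.0 x [-0.001  0.    -1.   ] F [-0.2  0.4 -2.5] w 0.261 j [-0.06 -0.03 -0.24  1.36  0.   -0.02]
```

View pics/w8c.png

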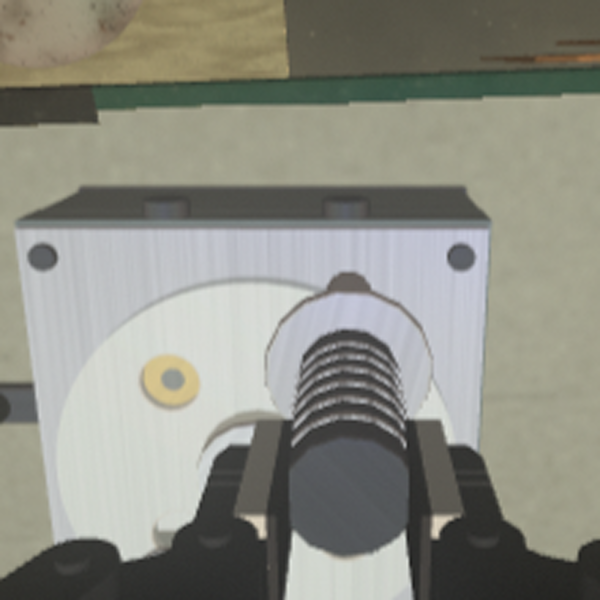

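View pics/s8c.png

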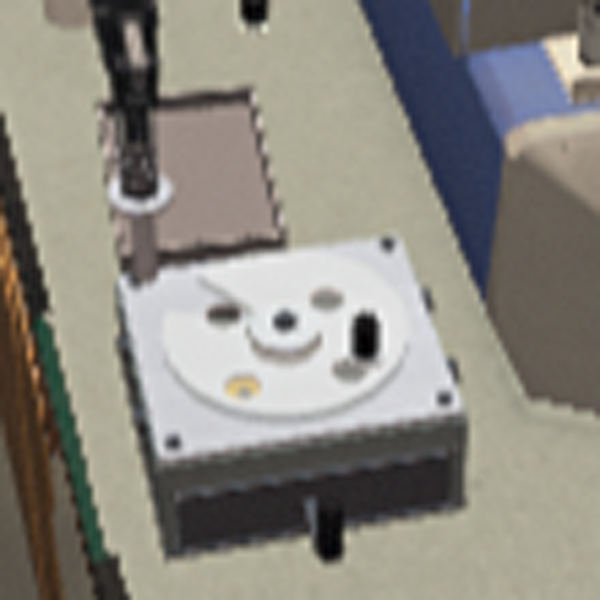

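```bash
python3 - <<'E'
from h import *
goto((.432,.0607,.2),np.radians(88))
o,x,r=st(); M=r.as_matrix(); y=np.radians(88)
z=np.array([np.cos(y),np.sin(y)]); yt=np.array([-np.sin(y),np.cos(y)])
A=133.05-np.arange(0,271,15); P=np.array([[.0523*np.cos(np.radians(a)),.0523*np.sin(np.radians(a))] for a in A])*1000
for a,d in zip(A[1:],np.diff(P,axis=0)): print(round(a),round(d@yt,1),round(d@z,1))
E
```

```text
turn [ 0.0002 -0.      0.0002] shift(after turn) [ 29.2 -50.5   0. ] shift(now) [ 29.2 -50.5  -0. ]
118 -10.8 8.3
103 -12.6 5.2
88 -13.5 1.8
73 -13.5 -1.8
58 -12.6 -5.2
43 -10.8 -8.3
28 -8.3 -10.8
13 -5.2 -12.6
-2 -1.8 -13.5
-17 1.8 -13.5
-32 5.2 -12.6
-47 8.3 -10.8
-62 10.8 -8.3
-77 12.6 -5.2
-92 13.5 -1.8
-107 13.5 1.8
-122 12.6 5.2
-137 10.8 8.3
```

```bash
python3 -m crank '[0,0,0,0,-50.5,0,1,0,0,0,0,0,0,1,0,0,0,15,0,0,1,0,0,0,10,0,0,1,0,0,0,12,0,0,1,0,0,0,0,0,0,1]'; python3 -m crank '[0,0,0,0,-10.8,8.3,1,0,0,0,0,-12.6,5.2,1,0,0,0,0,-13.5,1.8,1,0,0,0,0,-13.5,-1.8,1,0,0,0,0,-12.6,-5.2,1,0,0,0,0,-10.8,-8.3,1,0,0,0,0,0,0,1,0,0,0,0,0,0,1]'; python3 -c "
from h import *
info();  t=np.radians(43.05); goto((.4677+.0523*np.cos(t),.0225+.0523*np.sin(t),.192),np.radians(88)); shot('side','s9');i=load('s9')['image'];cv2.imwrite('pics/s9c.png',cv2.resize(i[140:250,210:320],(600,600),interpolation=cv2.INTER_CUBIC))"
```

```text
clock: 12.25
position: [0.4318, 0.0607, 0.1919]
tool_rot: [0.508, -0.491, 0.509, 0.492]
force: [0.6, 0.5, -3.0]
width: 0.255
clock: 13.25
position: [0.5063, 0.0578, 0.1928]
tool_rot: [0.509, -0.491, 0.509, 0.491]
force: [-0.2, 0.3, -2.0]
width: 0.258
t 13.25 pos [0.5063 0.0578 0.1928] jaw 88.0 x [ 0.001 -0.    -1.   ] F [-0.2  0.3 -2. ] w 0.258 j [-0.05  0.19 -0.08  1.29 -0.   -0.02]
turn [-0.0004 -0.      0.0006] shift(after turn) [0.8 0.4 0.4] shift(now) [0.8 0.4 0.4]
```

View pics/s9c.png

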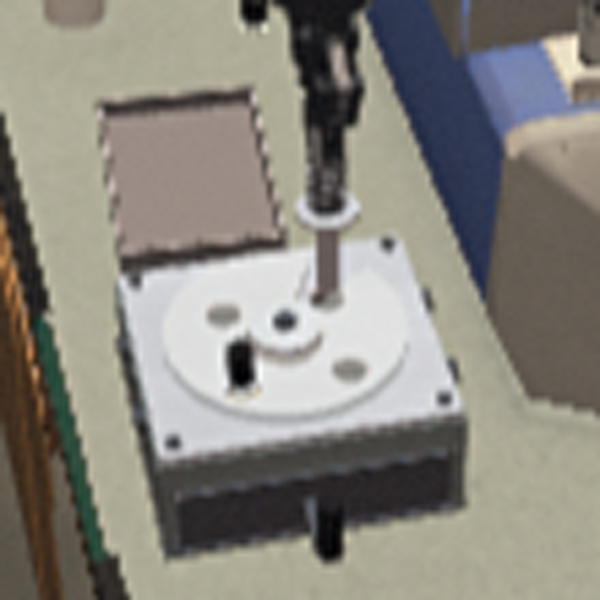

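The slot has followed the tip to about +43 degrees (post now over pocket c). Continue round.

```bash
python3 -m crank '[0,0,0,0,-8.3,-10.8,1,0,0,0,0,-5.2,-12.6,1,0,0,0,0,-1.8,-13.5,1,0,0,0,0,1.8,-13.5,1,0,0,0,0,5.2,-12.6,1,0,0,0,0,8.3,-10.8,1,0,0,0,0,10.8,-8.3,1,0,0,0,0,12.6,-5.2,1]';  python3 -m crank '[0,0,0,0,13.5,-1.8,1,0,0,0,0,13.5,1.8,1,0,0,0,0,12.6,5.2,1,0,0,0,0,10.8,8.3,1,0,0,0,0,0,0,1,0,0,0,0,0,0,1]'; python3 -c "
from h import *
info();  goto((.4296,-.0133,.192),np.radians(88)); c=shot('wrist','w10');cv2.imwrite('pics/w10c.png',cv2.resize(c['image'][100:320,150:370],(600,600),interpolation=cv2.INTER_CUBIC));shot('side','s10');i=load('s10')['image'];cv2.imwrite('pics/s10c.png',cv2.resize(i[140:250,210:320],(600,600),interpolation=cv2.INTER_CUBIC))"
```

```text
clock: 14.3
position: [0.479, -0.0289, 0.1929]
tool_rot: [0.509, -0.491, 0.509, 0.491]
force: [2.3, 0.9, -2.3]
width: 0.256
clock: 15.05
position: [0.4296, -0.0128, 0.1926]
tool_rot: [0.508, -0.491, 0.509, 0.492]
force: [0.5, -0.4, -3.4]
width: 0.256
t 15.05 pos [ 0.4296 -0.0128  0.1926] jaw 88.0 x [-0.001  0.    -1.   ] F [ 0.5 -0.4 -3.4] w 0.256 j [-0.23  0.06 -0.25  1.27 -0.   -0.19]
turn [ 0.0007  0.0001 -0.0007] shift(after turn) [ 0.6  0.  -0.5] shift(now) [ 0.6  0.  -0.5]
```

View pics/w10c.png

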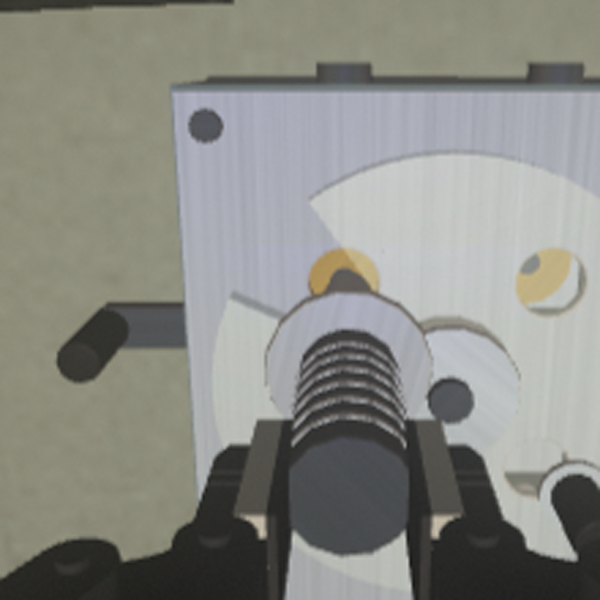

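View pics/s10c.png

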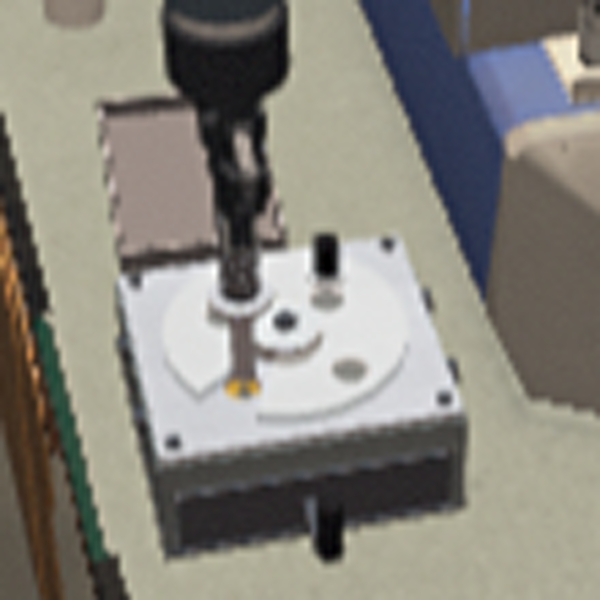

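```bash
python3 -m crank '[0,0,0,4,0,0,1,0,0,0,4,0,0,1,0,0,0,4,0,0,1,0,0,0,4,0,0,1]' 100; python3 -m crank '[0,0,0,5,0,0,1,0,0,0,5,0,0,1]';python3 -m crank '[0,0,0,5,0,0,1,0,0,0,5,0,0,1]'; python3 -m crank '[0,0,0,4,0,0,1,0,0,0,3,0,0,1]'; python3 -m crank '[0,0,0,0,0,0,1,0,0,0,0,0,0,1]'; python3 -m crank '[0,0,0,-20,0,0,1,0,0,0,-30,0,0,1,0,0,0,-30,0,0,1,0,0,0,-10,10,0,1,0,0,0,0,40,0,1,0,0,0,0,0,0,1]'; python3 -c "
from h import *
info(); c=shot('wrist','w11');cv2.imwrite('pics/w11c.png',cv2.resize(c['image'][100:320,150:370],(600,600),interpolation=cv2.INTER_CUBIC));shot('side','s11');i=load('s11')['image'];cv2.imwrite('pics/s11c.png',cv2.resize(i[140:250,210:320],(600,600),interpolation=cv2.INTER_CUBIC))"
```

```text
clock: 15.65
position: [0.4303, -0.0132, 0.1769]
tool_rot: [0.509, -0.492, 0.508, 0.491]
force: [0.1, -0.3, 5.1]
width: 0.256
clock: 15.9
position: [0.4303, -0.0132, 0.167]
tool_rot: [0.509, -0.492, 0.508, 0.491]
force: [-0.2, -0.5, -3.8]
width: 0.261
clock: 16.15
position: [0.4296, -0.013, 0.1561]
tool_rot: [0.509, -0.491, 0.509, 0.491]
force: [-0.2, -0.8, -2.9]
width: 0.262
clock: 16.4
position: [0.4297, -0.0131, 0.1493]
tool_rot: [0.509, -0.491, 0.509, 0.491]
force: [-0.4, 0.0, -2.3]
width: 0.26
clock: 16.65
position: [0.4299, -0.0131, 0.1498]
tool_rot: [0.509, -0.491, 0.509, 0.491]
force: [-0.4, 1.1, -2.6]
width: 0.254
clock: 17.4
position: [0.3773, -0.0109, 0.2395]
tool_rot: [0.509, -0.491, 0.509, 0.491]
force: [-0.5, 0.1, -1.8]
width: 0.257
t 17.4 pos [ 0.3773 -0.0109  0.2395] jaw 88.0 x [-0.001  0.    -1.   ] F [-0.5  0.1 -1.8] w 0.257 j [-0.25 -0.05 -0.23  1.39 -0.   -0.22]
```

View pics/w11c.png

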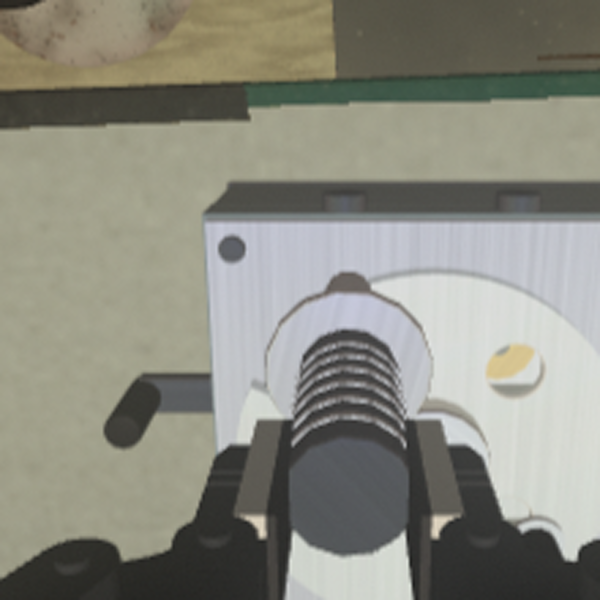

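View pics/s11c.png

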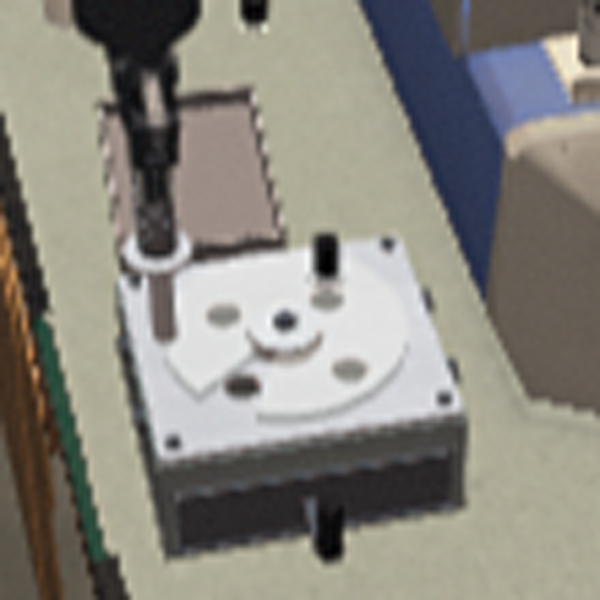

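```bash
python3 -c "
from h import *
goto((.4995,-.4568,.26),np.radians(88))"
```

```text
turn [-0.0002 -0.0001  0.0005] shift(after turn) [ -20.5 -135.5 -441. ] shift(now) [ -20.4 -135.6 -441. ]
```

```bash
python3 -m crank '[0,0,0,-20,0,-40,1,0,0,0,0,-20,-60,1,0,0,0,0,-20,-60,1,0,0,0,0,-20,-60,1,0,0,0,0,-20,-60,1,0,0,0,0,-20,-60,1,0,0,0,0,-20,-60,1,0,0,0,0,-15.5,-41,1]'; python3 -m crank '[0,0,0,20,0,0,1,0,0,0,30,0,0,1,0,0,0,20,0,0,1,0,0,0,0,0,0,1,0,0,0,0,0,0,1]'; python3 -c "
from h import *
info(); c=shot('wrist','w12');cv2.imwrite('pics/w12c.png',cv2.resize(c['image'][100:320,150:370],(600,600),interpolation=cv2.INTER_CUBIC));shot('side','s12');i=load('s12')['image'];cv2.imwrite('pics/s12c.png',cv2.resize(i[240:335,270:365],(600,600),interpolation=cv2.INTER_CUBIC));goto((.4995,-.4568,.1),np.radians(88))"
```

```text
clock: 18.5
position: [0.4992, -0.4555, 0.2575]
tool_rot: [0.509, -0.49, 0.509, 0.492]
force: [0.7, 0.6, -2.2]
width: 0.256
clock: 19.12
position: [0.4991, -0.4529, 0.1901]
tool_rot: [0.509, -0.491, 0.509, 0.491]
force: [0.6, 0.2, -2.6]
width: 0.256
t 19.12 pos [ 0.4991 -0.4529  0.1901] jaw 88.0 x [ 0. -0. -1.] F [ 0.6  0.2 -2.6] w 0.256 j [-0.86  0.48  0.34  1.43  0.   -0.83]
turn [ 0.0002 -0.0012  0.0011] shift(after turn) [90.7 -0.5 -3.9] shift(now) [90.7 -0.4 -3.7]
```

View pics/w12c.png

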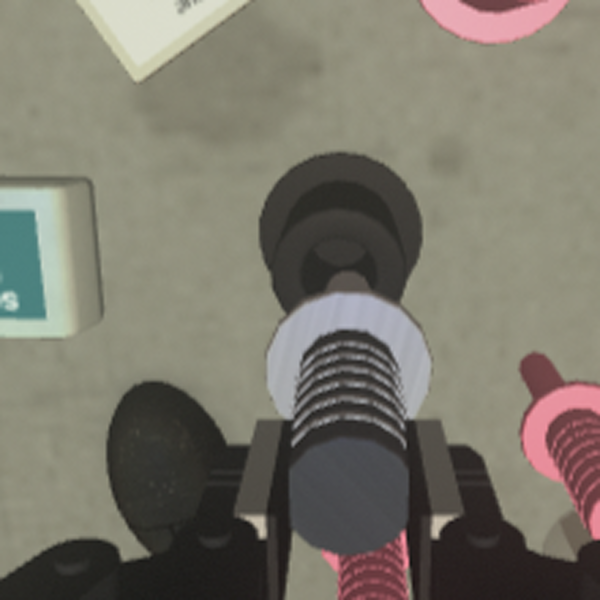

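View pics/s12c.png

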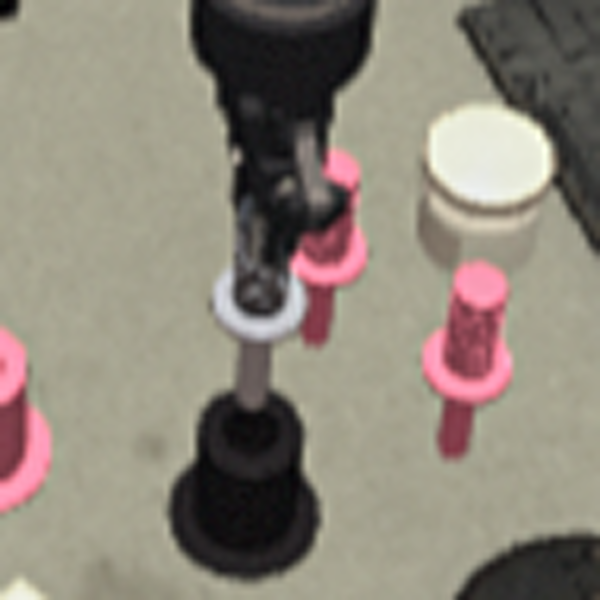

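```bash
python3 -m crank '[0,0,0,0,0,-4,1,0,0,0,0,0,0,1,0,0,0,20,0,0,1,0,0,0,20,0,0,1,0,0,0,20,0,0,1,0,0,0,0,0,0,1]'; python3 -m crank '[0,0,0,15,0,0,1,0,0,0,10,0,0,1,0,0,0,5,0,0,1,0,0,0,0,0,0,1]';python3 -c "
from h import *
info()"
```

```text
clock: 19.98
position: [0.4979, -0.4559, 0.1284]
tool_rot: [0.509, -0.49, 0.509, 0.492]
force: [-0.2, -0.8, -1.9]
width: 0.253
clock: 20.48
position: [0.4984, -0.4564, 0.0994]
tool_rot: [0.509, -0.491, 0.509, 0.491]
force: [0.9, -0.8, -1.2]
width: 0.254
t 20.48 pos [ 0.4984 -0.4564  0.0994] jaw 88.0 x [-0.  0. -1.] F [ 0.9 -0.8 -1.2] w 0.254 j [-0.87  0.51  0.16  1.22 -0.   -0.83]
```

Go 2 mm lower, release, back off.

```bash
python3 -m crank '[0,0,0,2,0,0,1,0,0,0,0,0,0,1,0,0,0,0,0,0,0.7,0,0,0,0,0,0,0.3,0,0,0,0,0,0,0,0,0,0,0,0,0,0]';python3 -c "
from h import *
info()"; python3 -m crank '[0,0,0,0,0,0,0,0,0,0,-30,0,0,0,0,0,0,-60,0,0,0,0,0,0,-60,0,0,0,0,0,0,-30,0,0,0,0,0,0,0,60,0,0,0,0,0,0,20,0,0,0,0,0,0,0,0,0]'; python3 -c "
from h import *
info(); c=shot('wrist','w13');shot('side','s13');i=load('s13')['image'];cv2.imwrite('pics/s13c.png',cv2.resize(i[240:335,270:365],(600,600),interpolation=cv2.INTER_CUBIC))
cv2.imwrite('pics/w13c.png',cv2.resize(c['image'][185:275,225:315],(600,600),interpolation=cv2.INTER_CUBIC))"
```

```text
clock: 21.22
position: [0.4986, -0.4566, 0.0979]
tool_rot: [0.509, -0.491, 0.509, 0.491]
force: [-0.9, 0.4, -0.3]
width: 0.919
t 21.23 pos [ 0.4986 -0.4566  0.0979] jaw 88.0 x [ 0. -0. -1.] F [-0.9  0.4 -0.3] w 0.919 j [-0.87  0.51  0.16  1.22  0.   -0.83]
clock: 22.22
position: [0.4175, -0.4538, 0.2786]
tool_rot: [0.509, -0.491, 0.509, 0.49]
force: [-0.2, -0.5, -0.5]
width: 1.002
t 22.23 pos [ 0.4175 -0.4538  0.2786] jaw 87.9 x [ 0.001 -0.001 -1.   ] F [-0.2 -0.5 -0.5] w 1.002 j [-0.96  0.37  0.39  1.58 -0.   -0.93]
```

View pics/w13.png

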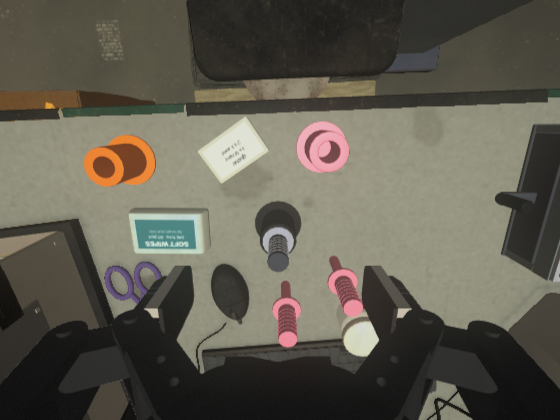

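View pics/s13c.png

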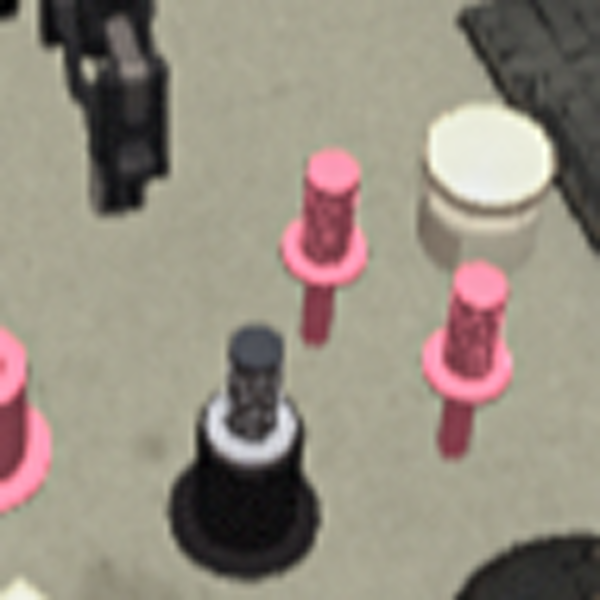

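```bash
python3 -m crank '[-0.1745,0,0,0,0,0,0,-0.1745,0,0,0,0,0,0,-0.1745,0,0,0,0,0,0,-0.1745,0,0,0,0,0,0,-0.1745,0,0,0,0,0,0,-0.1745,0,0,0,0,0,0,-0.1745,0,0,0,0,0,0,-0.1745,0,0,0,0,0,0]'; python3 -m crank '[-0.1745,0,0,0,0,0,0,0,0,0,0,0,0,0]'; python3 -c "
from h import *
info(); goto((.463,-.16,.22),np.radians(178))"
```

```text
clock: 23.32
position: [0.4198, -0.4537, 0.2771]
tool_rot: [0.072, -0.703, 0.071, 0.704]
force: [-0.9, -0.2, -1.1]
width: 0.999
clock: 23.58
position: [0.4196, -0.4537, 0.2772]
tool_rot: [0.013, -0.707, 0.012, 0.707]
force: [0.3, 0.1, 0.2]
width: 0.998
t 23.57 pos [ 0.4196 -0.4537  0.2772] jaw 178.0 x [-0.     0.001 -1.   ] F [0.3 0.1 0.2] w 0.998 j [-0.96  0.38  0.39  1.58  0.   -2.5 ]
turn [-0.0004  0.0003  0.0006] shift(after turn) [  57.2 -295.   -33.2] shift(now) [  57.3 -295.   -33.1]
```

```bash
python3 -m crank '[0,0,0,0,-55,-10,0,0,0,0,0,-60,-10,0,0,0,0,10,-60,-13,0,0,0,0,20,-60,0,0,0,0,0,27,-60,0,0,0,0,0,0,0,0,0]'; python3 -c "
from h import *
info(); c=shot('wrist','w14'); goto((.4629,-.1184,.12),np.radians(178))"
```

```text
clock: 24.32
position: [0.4612, -0.1597, 0.2211]
tool_rot: [0.013, -0.706, 0.012, 0.708]
force: [-0.9, 0.2, 1.0]
width: 1.001
t 24.32 pos [ 0.4612 -0.1597  0.2211] jaw 178.0 x [-0.002  0.002 -1.   ] F [-0.9  0.2  1. ] w 1.001 j [-0.51  0.15 -0.07  1.36  0.   -2.04]
turn [-0.0003  0.0006  0.0003] shift(after turn) [102.1 -43.5   0.6] shift(now) [102.1 -43.5   0.5]
```

View pics/w14.png

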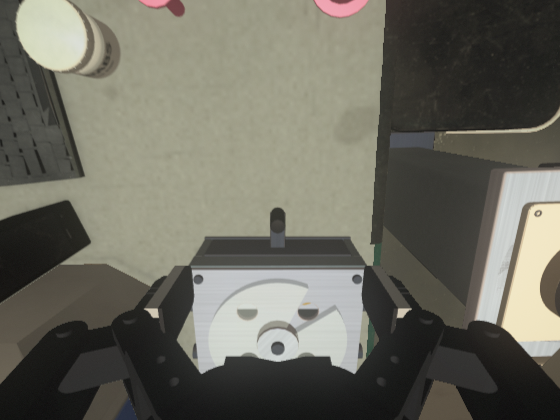

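```bash
python3 -c "
from h import *
c=load('w14'); print(proj(c,(.4629,-.1184,.078)),onz(c,278,225,.078),onz(c,278,230,.078)); cv2.imwrite('pics/w14c.png',cv2.resize(c['image'][195:245,253:303],(500,500),interpolation=cv2.INTER_CUBIC))"
```

```text
(np.float64(276.8127866768194), np.float64(227.4453503342639)) [ 0.46142812 -0.12136109  0.078     ] [ 0.46162799 -0.11519586  0.078     ]
```

View pics/w14c.png

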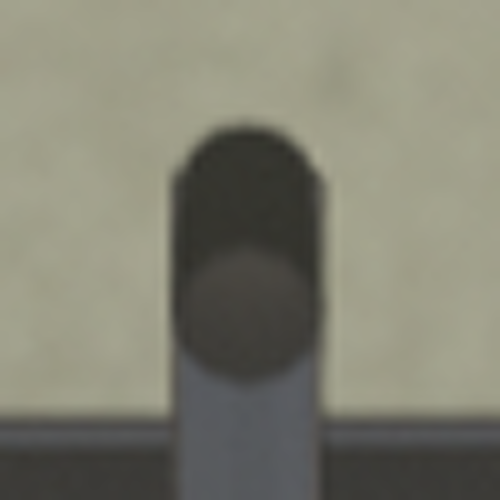

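```bash
python3 -m crank '[0,0,0,20,-42,-1,0.2,0,0,0,50,0,0,0.3,0,0,0,50,0,0,0.3,0,0,0,30,0,0,0.3,0,0,0,23,0,0,0.3,0,0,0,0,0,0,0.3]'; python3 -m crank '[0,0,0,0,0,0,1,0,0,0,0,0,0,1,0,0,0,0,0,0,1,0,0,0,0,0,0,1]' 60; python3 -c "
from h import *
info()"
```

```text
clock: 25.12
position: [0.4641, -0.1227, 0.0483]
tool_rot: [0.014, -0.706, 0.013, 0.708]
force: [-0.0, -0.9, -0.2]
width: 0.699
clock: 25.62
position: [0.4644, -0.1219, 0.0497]
tool_rot: [-0.012, 0.707, -0.013, -0.707]
force: [0.2, 0.3, 0.0]
width: 0.001
t 25.62 pos [ 0.4644 -0.1219  0.0497] jaw 178.0 x [ 0.001 -0.    -1.   ] F [0.2 0.3 0. ] w 0.001 j [-0.43  0.24 -0.41  0.92 -0.   -1.97]
```

```bash
python3 -c "
from h import *
shot('wrist','w15');shot('side','s15');i=load('s15')['image'];cv2.imwrite('pics/s15c.png',cv2.resize(i[170:260,220:310],(600,600),interpolation=cv2.INTER_CUBIC))"
```

```text
(no output)
```

View pics/w15.png

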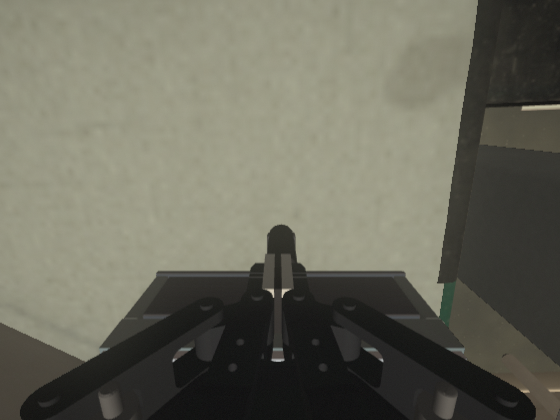

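View pics/s15c.png

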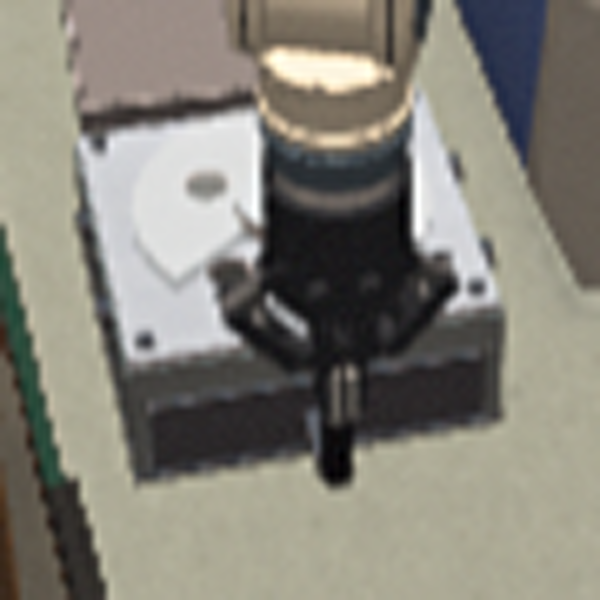

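```bash
python3 -c "
from h import *
c=load('w15')
for v in range(226,300,4): print(v,dep(c,280,v).round(3),dep(c,274,v).round(3))
c=load('w14')
for v in range(205,246,3): print(v,dep(c,278,v).round(3))
print(cv2.imwrite('pics/w15c.png',cv2.resize(load('w15')['image'][210:310,230:330],(600,600),interpolation=cv2.INTER_CUBIC)))
"
```

```text
226 [ 0.462 -0.127  0.03 ] [ 0.467 -0.116 -0.002]
230 [ 0.462 -0.128  0.039] [ 0.466 -0.126  0.035]
234 [ 0.462 -0.128  0.047] [ 0.466 -0.126  0.043]
238 [ 0.462 -0.127  0.053] [ 0.466 -0.126  0.05 ]
242 [ 0.462 -0.128  0.059] [ 0.466 -0.127  0.057]
246 [ 0.462 -0.128  0.066] [ 0.466 -0.127  0.063]
250 [ 0.462 -0.128  0.071] [ 0.466 -0.126  0.068]
254 [ 0.462 -0.132  0.086] [ 0.466 -0.132  0.085]
258 [ 0.462 -0.132  0.09 ] [ 0.465 -0.132  0.09 ]
262 [ 0.462 -0.132  0.095] [ 0.465 -0.132  0.094]
266 [ 0.462 -0.132  0.099] [ 0.465 -0.132  0.098]
270 [ 0.463 -0.132  0.103] [ 0.465 -0.132  0.103]
274 [ 0.463 -0.132  0.106] [ 0.465 -0.132  0.106]
278 [ 0.463 -0.132  0.109] [ 0.465 -0.132  0.109]
282 [ 0.463 -0.131  0.112] [ 0.465 -0.132  0.113]
286 [ 0.463 -0.132  0.116] [ 0.465 -0.132  0.116]
290 [ 0.463 -0.132  0.119] [ 0.465 -0.131  0.118]
294 [ 0.463 -0.129  0.118] [ 0.465 -0.13   0.119]
298 [ 0.463 -0.127  0.118] [ 0.465 -0.127  0.118]
205 [ 0.461 -0.123 -0.001]
208 [ 0.461 -0.127  0.03 ]
211 [ 0.461 -0.128  0.043]
214 [ 0.461 -0.127  0.055]
217 [ 0.461 -0.127  0.066]
220 [ 0.461 -0.127  0.077]
223 [ 0.461 -0.124  0.077]
226 [ 0.461 -0.12   0.077]
229 [ 0.462 -0.116  0.077]
232 [ 0.462 -0.112  0.077]
235 [ 0.462 -0.092  0.036]
238 [ 0.462 -0.087  0.034]
241 [ 0.463 -0.083  0.035]
244 [ 0.463 -0.079  0.035]
True
```

View pics/w15c.png

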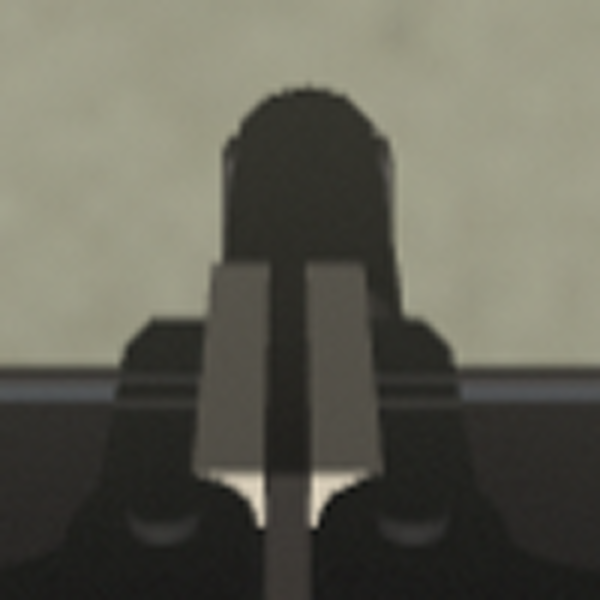

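```bash
python3 -c "
from h import *
for f,z,cols in (('w14',.2211,(172,180,186,376,384)),('w3',.2151,(242,248,316)),('w15',.0497,(268,273,287,291))):
    c=load(f); P=cloud(c)
    for u in cols:
        col=P[:,u,:]; m=(np.abs(col[:,2]-z)<.06); 
        k=np.nonzero(m&(np.arange(420)>215))[0][:14:2]
        print(f,u,[(int(i),*(col[i]-[0,0,z]).round(3).tolist()) for i in k])
"
```

```text
w14 172 [(270, 0.51, -0.171, 0.052), (272, 0.508, -0.172, 0.056), (274, 0.508, -0.172, 0.057), (276, 0.508, -0.171, 0.058)]
w14 180 [(266, 0.507, -0.172, 0.05), (268, 0.506, -0.171, 0.051), (270, 0.506, -0.171, 0.052), (272, 0.505, -0.171, 0.055), (274, 0.505, -0.171, 0.057), (276, 0.504, -0.171, 0.058)]
w14 186 [(266, 0.504, -0.172, 0.05), (268, 0.503, -0.172, 0.052), (270, 0.503, -0.171, 0.053), (272, 0.503, -0.17, 0.052), (274, 0.503, -0.169, 0.053), (276, 0.504, -0.168, 0.052), (278, 0.504, -0.167, 0.052)]
w14 376 [(266, 0.413, -0.168, 0.048), (268, 0.415, -0.169, 0.052), (270, 0.415, -0.168, 0.052), (272, 0.415, -0.168, 0.054), (274, 0.416, -0.169, 0.057), (276, 0.417, -0.169, 0.059), (278, 0.417, -0.168, 0.06)]
w14 384 [(271, 0.411, -0.168, 0.053), (273, 0.412, -0.168, 0.056), (275, 0.413, -0.168, 0.058), (277, 0.414, -0.168, 0.06)]
w3 242 [(259, 0.487, -0.473, 0.041), (261, 0.487, -0.473, 0.044), (263, 0.487, -0.472, 0.046), (265, 0.487, -0.472, 0.048), (267, 0.487, -0.472, 0.05), (269, 0.487, -0.472, 0.051), (271, 0.487, -0.471, 0.054)]
w3 248 [(227, 0.492, -0.476, -0.019), (
[... 552 characters left out ...]
472, -0.116, -0.051), (228, 0.472, -0.115, -0.051)]
w15 273 [(216, 0.468, -0.124, -0.052), (218, 0.468, -0.123, -0.051), (220, 0.468, -0.122, -0.05), (222, 0.468, -0.12, -0.051), (224, 0.468, -0.118, -0.05), (226, 0.468, -0.116, -0.051), (228, 0.467, -0.125, -0.021)]
w15 287 [(216, 0.456, -0.124, -0.051), (218, 0.456, -0.123, -0.051), (220, 0.457, -0.121, -0.05), (222, 0.457, -0.119, -0.05), (224, 0.457, -0.117, -0.052), (226, 0.457, -0.126, -0.022), (228, 0.457, -0.126, -0.018)]
w15 291 [(216, 0.453, -0.125, -0.05), (218, 0.453, -0.122, -0.052), (220, 0.453, -0.121, -0.051), (222, 0.453, -0.119, -0.05), (224, 0.453, -0.117, -0.051), (226, 0.453, -0.116, -0.05), (228, 0.453, -0.114, -0.051)]
```

```bash
python3 -m crank '[0,0,0,0,0,0,0,0,0,0,0,0,0,0,0,0,0,0,0,0,0,0,0,0,0,0,0,0]'; python3 -m crank '[0,0,0,12,-2,1.5,0,0,0,0,12,0,0,0,0,0,0,10,0,0,0,0,0,0,0,0,0,0]'; python3 -c "
from h import *
info()"; python3 -m crank '[0,0,0,0,0,0,1,0,0,0,0,0,0,1,0,0,0,0,0,0,1,0,0,0,0,0,0,1]' 60; python3 -c "
from h import *
info(); i=shot('wrist','w16')['image'];cv2.imwrite('pics/w16c.png',cv2.resize(i[180:340,180:380],(750,600),interpolation=cv2.INTER_CUBIC))"
```

```text
clock: 26.22
position: [0.4643, -0.1218, 0.0493]
tool_rot: [0.012, -0.707, 0.012, 0.707]
force: [-0.6, -0.7, -0.7]
width: 0.847
clock: 26.72
position: [0.4622, -0.1195, 0.0143]
tool_rot: [0.013, -0.706, 0.012, 0.708]
force: [-0.8, 0.2, 0.1]
width: 0.998
t 26.73 pos [ 0.4622 -0.1195  0.0143] jaw 178.0 x [-0.002  0.001 -1.   ] F [-0.8  0.2  0.1] w 0.998 j [-0.43  0.27 -0.47  0.83  0.   -1.96]
clock: 27.22
position: [0.4621, -0.1198, 0.0156]
tool_rot: [0.012, -0.707, 0.013, 0.707]
force: [-1.2, 0.7, 8.7]
width: 0.19
t 27.23 pos [ 0.4621 -0.1198  0.0156] jaw 178.0 x [-0.001 -0.    -1.   ] F [-1.2  0.7  8.7] w 0.19 j [-0.43  0.27 -0.47  0.83 -0.   -1.96]
```

View pics/w16c.png

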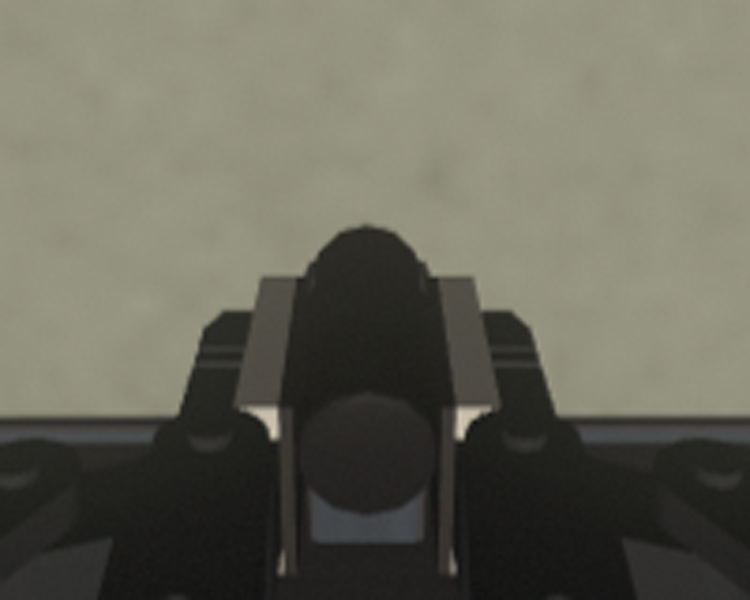

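```bash
python3 -m crank '[0,0,0,0,3,0,1,0,0,0,0,5,0,1,0,0,0,0,8,0,1,0,0,0,0,12,0,1,0,0,0,0,12,0,1,0,0,0,0,12,0,1,0,0,0,0,12,0,1,0,0,0,0,12,0,1]'; python3 -m crank '[0,0,0,0,12,0,1,0,0,0,0,12,0,1,0,0,0,0,12,0,1,0,0,0,0,12,0,1,0,0,0,0,12,0,1,0,0,0,0,12,0,1,0,0,0,0,12,0,1,0,0,0,0,8,0,1]';python3 -m crank '[0,0,0,0,8,0,1,0,0,0,0,6,0,1,0,0,0,0,4,0,1,0,0,0,0,0,0,1,0,0,0,0,0,0,1]'; python3 -c "
from h import *
info()
shot('side','s17')
for n in ('scene',):
  i=shot(n,n+'17')['image'];cv2.imwrite('pics/%s17c.png'%n,cv2.resize(i[160:280,215:335],(600,600),interpolation=cv2.INTER_CUBIC))"
```

```text
clock: 28.28
position: [0.4595, -0.1958, 0.0157]
tool_rot: [0.012, -0.707, 0.012, 0.707]
force: [-3.7, 2.3, 5.8]
width: 0.188
clock: 29.28
position: [0.4563, -0.288, 0.0157]
tool_rot: [0.013, -0.707, 0.013, 0.707]
force: [-4.0, 1.5, 6.3]
width: 0.192
clock: 29.9
position: [0.4557, -0.3061, 0.0157]
tool_rot: [0.012, -0.707, 0.013, 0.707]
force: [-4.8, -1.7, 4.9]
width: 0.189
t 29.9 pos [ 0.4557 -0.3061  0.0157] jaw 178.0 x [-0.001 -0.001 -1.   ] F [-4.8 -1.7  4.9] w 0.189 j [-0.74  0.38 -0.3   0.89 -0.   -2.28]
```

View pics/scene17c.png

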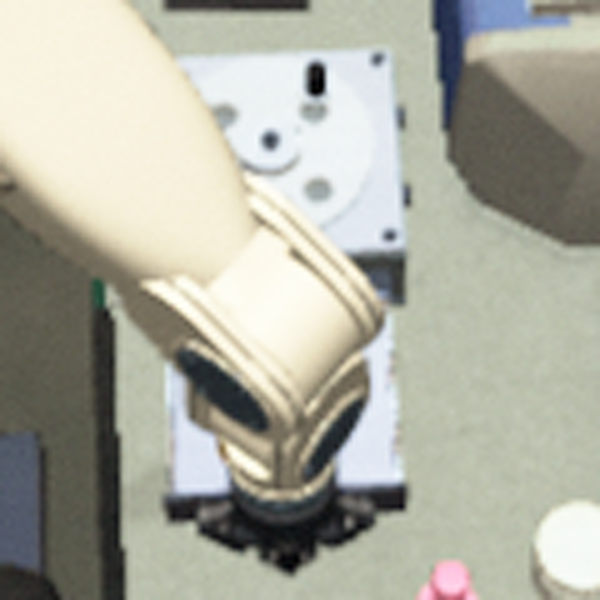

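View pics/s17.png

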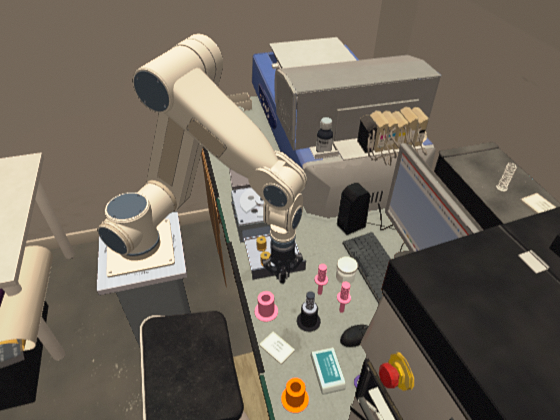

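```bash
python3 -m crank '[0,0,0,0,0,0,0.5,0,0,0,0,0,0,0,0,0,0,0,0,0,0,0,0,0,0,0,0,0,0,0,0,-30,0,0,0,0,0,0,-60,0,0,0,0,0,0,-60,0,0,0,0,0,0,-60,0,0,0]'; python3 -m crank '[0,0,0,-20,-40,20,0,0,0,0,0,-40,10,0,0,0,0,0,0,0,0]'; python3 -c "
from h import *
info(); shot('wrist','w18');shot('scene','sc18')
i=shot('side','s18')['image'];cv2.imwrite('pics/s18c.png',cv2.resize(i[190:290,220:320],(600,600),interpolation=cv2.INTER_CUBIC))"
```

```text
clock: 31.0
position: [0.4561, -0.3054, 0.2274]
tool_rot: [-0.012, 0.707, -0.012, -0.707]
force: [1.7, -0.7, -0.7]
width: 1.001
clock: 31.38
position: [0.4286, -0.2226, 0.2464]
tool_rot: [-0.011, 0.708, -0.012, -0.707]
force: [-0.3, 0.7, -0.5]
width: 1.002
t 31.38 pos [ 0.4286 -0.2226  0.2464] jaw 178.1 x [ 0.001 -0.001 -1.   ] F [-0.3  0.7 -0.5] w 1.002 j [-0.65  0.13 -0.02  1.41  0.   -2.19]
```

View pics/w18.png

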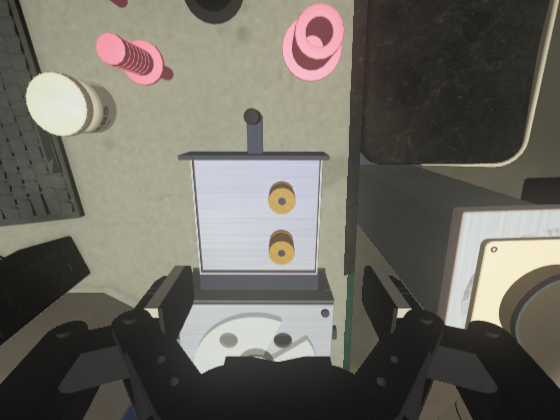

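View pics/s18c.png

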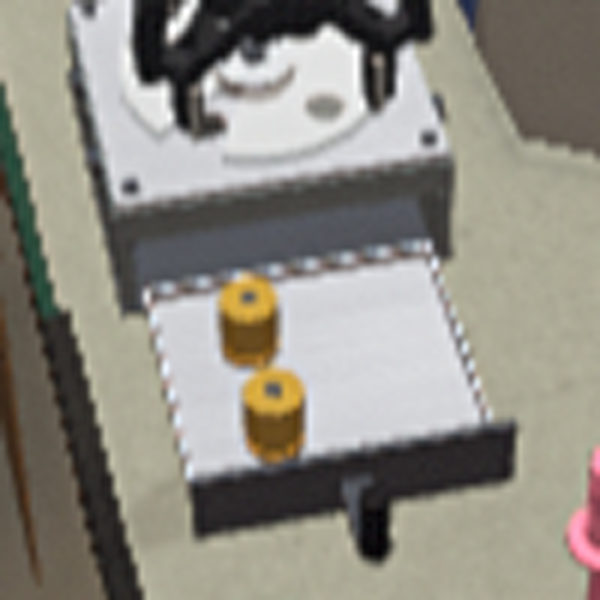

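```bash
python3 - <<'E'
from h import *
c=load('w18'); hsv=cv2.cvtColor(c['image'],cv2.COLOR_BGR2HSV); P=cloud(c)
m=(hsv[...,0]>10)&(hsv[...,0]<32)&(hsv[...,1]>90)
for lo,hi in ((180,220),(225,268)):
    mm=m.copy(); mm[:lo]=0; mm[hi:]=0; mm[:,:260]=0; mm[:,305:]=0; mm&=P[...,2]>.05
    p=P[mm]; v,u=np.nonzero(mm); print(len(p),u.mean(),v.mean(),p.mean(0).round(4),((p.max(0)+p.min(0))/2).round(4),(p.max(0)-p.min(0)).round(4))
    print(onz(c,u.mean(),v.mean(),.055).round(4))
# tray
c=load('sc18'); i=c['image']; cv2.imwrite('pics/sc18t.png',cv2.resize(i[80:180,220:320],(600,600),interpolation=cv2.INTER_CUBIC))
goto((.426,-.126,.1),np.radians(178)); goto((.423,-.2,.1),np.radians(178))
E
```

```text
491 281.5295315682281 200.19144602851324 [ 0.4243 -0.2017  0.0565] [ 0.4243 -0.2409  0.2352] [0.0327 0.1142 0.3703]
[ 0.4243 -0.2014  0.055 ]
431 281.20649651972155 251.90719257540604 [ 0.4267 -0.1281  0.0551] [ 0.427  -0.2041  0.2352] [0.0333 0.1878 0.3702]
[ 0.4267 -0.1282  0.055 ]
turn [-0.     -0.0002 -0.0003] shift(after turn) [145.2 -98.9   6.8] shift(now) [145.2 -98.9   6.9]
turn [-0.     -0.0002 -0.0003] shift(after turn) [145.2 -24.8   7.2] shift(now) [145.2 -24.9   7.3]
```

View pics/sc18t.png

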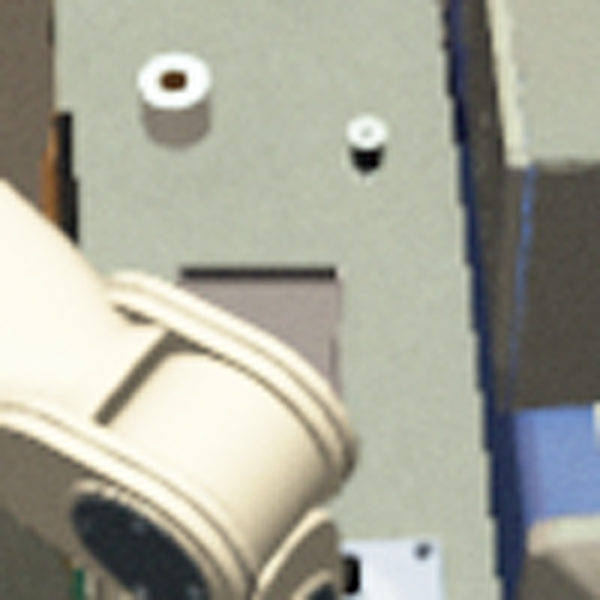

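```bash
python3 -m crank '[0,0,0,40,-20,4,0,0,0,0,60,0,0,0,0,0,0,60,0,0,0,0,0,0,50,0,0,0,0,0,0,0,0,0,0]'; python3 -c "
from h import *
info(); goto((.4243,-.2012,-.005),np.radians(178)); shot('wrist','w19')"
```

```text
clock: 32.15
position: [0.4238, -0.2038, 0.0323]
tool_rot: [0.014, -0.705, 0.011, 0.709]
force: [-0.5, 0.3, 1.6]
width: 1.002
t 32.15 pos [ 0.4238 -0.2038  0.0323] jaw 177.9 x [-0.006  0.004 -1.   ] F [-0.5  0.3  1.6] w 1.002 j [-0.63  0.25 -0.45  0.88 -0.   -2.16]
turn [-0.0011  0.0062  0.0041] shift(after turn) [37.3 -2.6 -0.4] shift(now) [37.3 -2.5 -0.6]
```

View pics/w19.png

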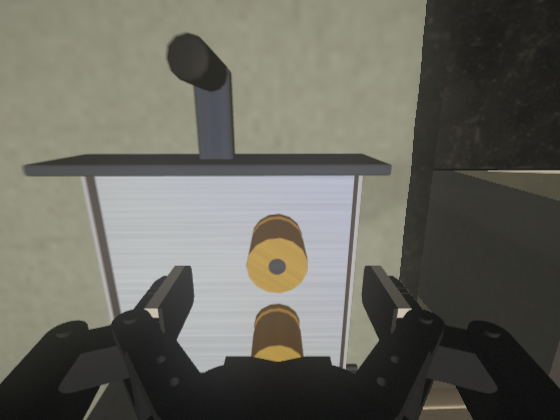

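```bash
python3 -m crank '[0,0,0,15,-2.5,0,0,0,0,0,12,0,0,0,0,0,0,10,0,0,0,0,0,0,0,0,0,0]' 40; python3 -c "
from h import *
info()"; python3 -m crank '[0,0,0,0,0,0,0.5,0,0,0,0,0,0,1,0,0,0,0,0,0,1,0,0,0,0,0,0,1]' 50; python3 -c "
from h import *
info(); shot('wrist','w20')"
```

```text
clock: 32.7
position: [0.4259, -0.2021, -0.0018]
tool_rot: [0.013, -0.707, 0.012, 0.707]
force: [0.1, -0.3, 0.4]
width: 1.002
t 32.7 pos [ 0.4259 -0.2021 -0.0018] jaw 178.0 x [-0.  0. -1.] F [ 0.1 -0.3  0.4] w 1.002 j [-0.62  0.28 -0.51  0.78 -0.   -2.16]
clock: 33.2
position: [0.426, -0.2022, -0.0012]
tool_rot: [-0.012, 0.707, -0.013, -0.707]
force: [-2.0, -0.2, 6.0]
width: 0.403
t 33.2 pos [ 0.426  -0.2022 -0.0012] jaw 178.0 x [ 0.    -0.001 -1.   ] F [-2.  -0.2  6. ] w 0.403 j [-0.62  0.28 -0.51  0.78 -0.   -2.16]
```

View pics/w20.png

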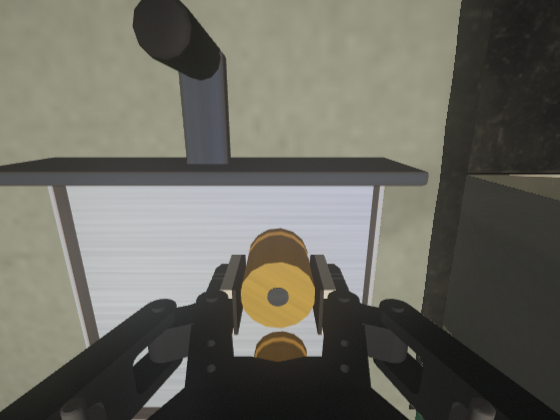

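```bash
python3 -m crank '[0,0,0,-20,0,0,1,0,0,0,-40,0,0,1,0,0,0,-60,0,0,1,0,0,0,-60,0,0,1,0,0,0,-20,-20,0,1,0,0,0,0,-50,0,1,0,0,0,0,-50,0,1,0,0,0,0,-50,0,1]'; python3 -c "
from h import *
info(); goto((.455,.26,.2),np.radians(178))"
```

```text
clock: 34.25
position: [0.4316, -0.0307, 0.1984]
tool_rot: [-0.013, 0.707, -0.013, -0.707]
force: [0.7, 0.0, -0.7]
width: 0.404
t 34.25 pos [ 0.4316 -0.0307  0.1984] jaw 178.0 x [ 0. -0. -1.] F [ 0.7  0.  -0.7] w 0.404 j [-0.27  0.06 -0.23  1.28  0.   -1.8 ]
turn [-0.0008 -0.0003 -0.    ] shift(after turn) [  -1.6 -291.4  -13.3] shift(now) [  -1.6 -291.4  -13. ]
```

```bash
python3 -m crank '[0,0,0,0,-50,0,1,0,0,0,0,-50,0,1,0,0,0,0,-50,0,1,0,0,0,0,-50,-5,1,0,0,0,0,-50,-8,1,0,0,0,0,-20,0,1,0,0,0,0,0,0,1,0,0,0,0,0,0,1]'; python3 -c "
from h import *
info(); shot('wrist','w21'); i=shot('scene','sc21')['image']; cv2.imwrite('pics/sc21t.png',cv2.resize(i[80:180,220:320],(600,600),interpolation=cv2.INTER_CUBIC))
i=shot('side','s21')['image']; cv2.imwrite('pics/s21t.png',cv2.resize(i[100:220,200:320],(600,600),interpolation=cv2.INTER_CUBIC))"
```

```text
clock: 35.25
position: [0.4542, 0.2367, 0.1982]
tool_rot: [0.012, -0.707, 0.013, 0.707]
force: [-0.1, 0.3, -0.7]
width: 0.403
t 35.25 pos [0.4542 0.2367 0.1982] jaw 178.0 x [-0. -0. -1.] F [-0.1  0.3 -0.7] w 0.403 j [ 0.32  0.19 -0.07  1.31 -0.   -1.22]
```

View pics/w21.png

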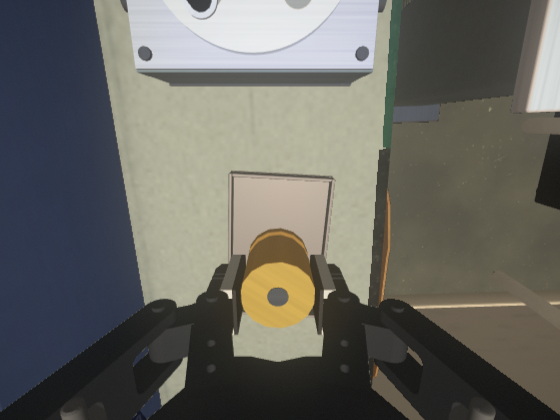

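View pics/s21t.png

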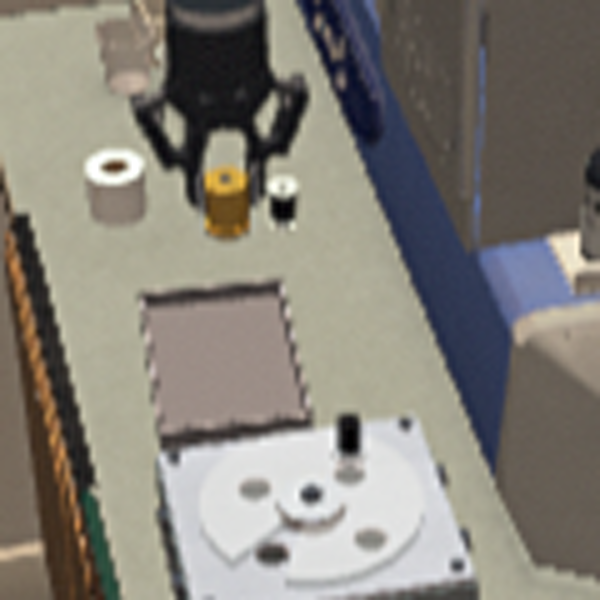

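```bash
python3 -c "
from h import *
c=load('w21'); print(onz(c,231,172,.022),onz(c,333,178,.022))
c=load('s21'); f=lambda x,y:onz(c,200+x/5-.5,100+y/5-.5,.022).round(4); print(f(144,296),f(282,284),f(308,424),f(158,440))
goto((.452,.28,.1),np.radians(178))"
```

```text
[0.50943497 0.21687701 0.022     ] [0.38632454 0.22829676 0.022     ]
[0.4066 0.4177 0.022 ] [0.5305 0.4032 0.022 ] [0.5073 0.2056 0.022 ] [0.3819 0.2178 0.022 ]
turn [-0.0014 -0.0003 -0.    ] shift(after turn) [ 98.5 -43.5   3.9] shift(now) [ 98.5 -43.5   4. ]
```

```bash
python3 -m crank '[0,0,0,0,-38,4,1,0,0,0,60,0,0,1,0,0,0,60,0,0,1,0,0,0,40,0,0,1,0,0,0,20,0,0,1,0,0,0,0,0,0,1]'; python3 -c "
from h import *
info()"; python3 -m crank '[0,0,0,10,0,0,1,0,0,0,5,0,0,1,0,0,0,0,0,0,1]';  python3 -c "
from h import *
info()"
```

```text
clock: 36.15
position: [0.451, 0.2743, 0.0172]
tool_rot: [0.012, -0.706, 0.013, 0.708]
force: [-0.3, 0.3, -0.6]
width: 0.404
t 36.15 pos [0.451  0.2743 0.0172] jaw 177.9 x [-0.003 -0.001 -1.   ] F [-0.3  0.3 -0.6] w 0.404 j [ 0.39  0.34 -0.35  0.88 -0.   -1.15]
clock: 36.52
position: [0.4517, 0.2753, 0.0034]
tool_rot: [-0.012, 0.707, -0.012, -0.707]
force: [0.2, 0.4, -1.1]
width: 0.405
t 36.52 pos [0.4517 0.2753 0.0034] jaw 178.0 x [ 0.  0. -1.] F [ 0.2  0.4 -1.1] w 0.405 j [ 0.39  0.36 -0.37  0.84 -0.   -1.15]
```

```bash
python3 -m crank '[0,0,0,5,0,0,1,0,0,0,4,0,0,1,0,0,0,0,0,0,1]'; python3 -c "
from h import *
info()"; python3 -m crank '[0,0,0,1,0,0,1,0,0,0,0,0,0,0.5,0,0,0,0,0,0,0,0,0,0,0,0,0,0,0,0,0,-10,0,0,0,0,0,0,-40,0,0,0,0,0,0,-60,0,0,0,0,0,0,-60,0,0,0]';  python3 -c "
from h import *
info(); shot('wrist','w22'); i=shot('side','s22')['image']; cv2.imwrite('pics/s22t.png',cv2.resize(i[100:220,200:320],(600,600),interpolation=cv2.INTER_CUBIC))"
```

```text
clock: 36.9
position: [0.4514, 0.2753, -0.006]
tool_rot: [0.012, -0.707, 0.012, 0.707]
force: [0.8, -0.4, -1.4]
width: 0.406
t 36.9 pos [ 0.4514  0.2753 -0.006 ] jaw 178.0 x [-0.001 -0.    -1.   ] F [ 0.8 -0.4 -1.4] w 0.406 j [ 0.39  0.37 -0.38  0.82 -0.   -1.15]
clock: 37.9
position: [0.4514, 0.2752, 0.1658]
tool_rot: [-0.012, 0.707, -0.012, -0.707]
force: [1.3, 1.3, -0.7]
width: 1.0
t 37.9 pos [0.4514 0.2752 0.1658] jaw 178.0 x [ 0.  0. -1.] F [ 1.3  1.3 -0.7] w 1.0 j [ 0.39  0.23 -0.1   1.24 -0.   -1.15]
```

View pics/w22.png

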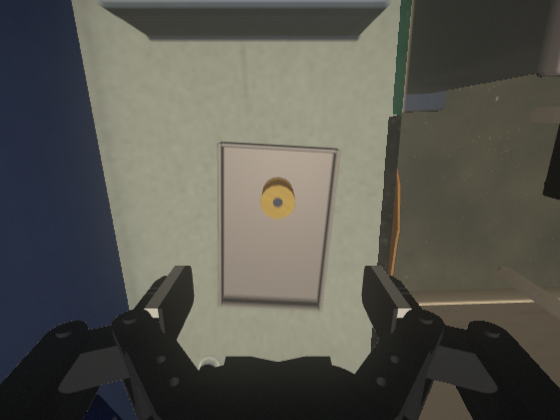

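View pics/s22t.png

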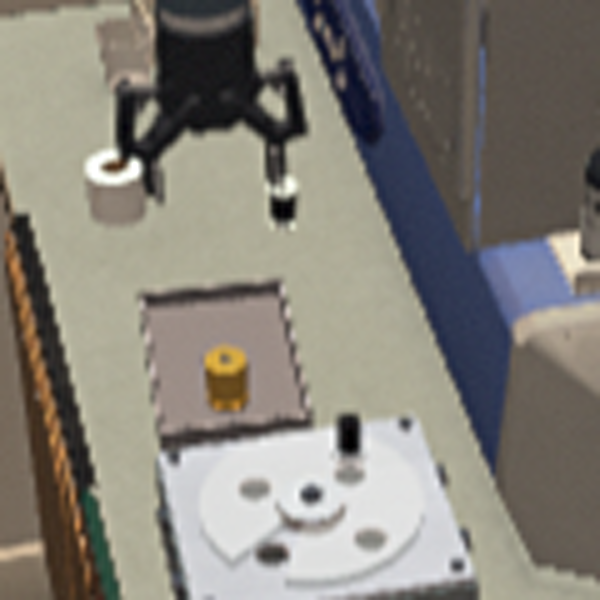

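Insert c stands in the tray (side picture (226,378)). Now b.

```bash
python3 -m crank '[0,0,0,-35,20,0,0,0,0,0,0,60,0,0,0,0,0,0,60,0,0,0,0,0,0,60,0,0,0,0,0,0,60,0,0,0,0,0,0,60,0,0,0,0,0,0,60,0,0,0,0,0,0,20,10,0]'; python3 -c "
from h import *
info(); goto((.428,-.1283,.15),np.radians(178))"
```

```text
clock: 39.0
position: [0.4274, -0.127, 0.1985]
tool_rot: [-0.013, 0.707, -0.014, -0.707]
force: [-0.0, 0.7, -0.2]
width: 0.999
t 39.0 pos [ 0.4274 -0.127   0.1985] jaw 177.8 x [ 0. -0. -1.] F [-0.   0.7 -0.2] w 0.999 j [-0.48  0.08 -0.2   1.29 -0.   -2.01]
turn [-0.0034 -0.0002 -0.0005] shift(after turn) [48.5  1.3 -0.7] shift(now) [48.5  1.3 -0.7]
```

```bash
python3 -m crank '[0,0,0,50,5,0,0,0,0,0,60,0,0,0,0,0,0,50,0,0,0,0,0,0,0,0,0,0]' 50; python3 -c "
from h import *
info()
i=shot('side','s23')['image']; cv2.imwrite('pics/s23t.png',cv2.resize(i[160:280,200:320],(600,600),interpolation=cv2.INTER_CUBIC));shot('wrist','w23')"
```

```text
clock: 39.5
position: [0.4253, -0.128, 0.0364]
tool_rot: [0.013, -0.705, 0.012, 0.709]
force: [-0.2, 0.2, 0.6]
width: 0.996
t 39.5 pos [ 0.4253 -0.128   0.0364] jaw 178.0 x [-0.005  0.003 -1.   ] F [-0.2  0.2  0.6] w 0.996 j [-0.48  0.2  -0.5   0.87 -0.   -2.02]
```

View pics/s23t.png

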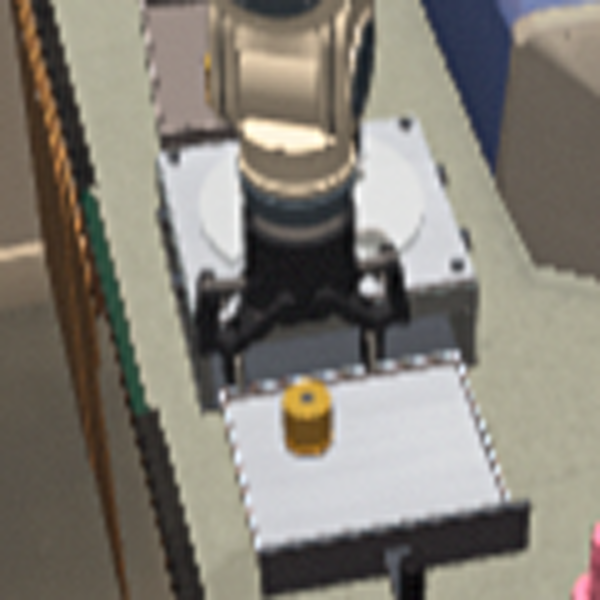

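View pics/w23.png

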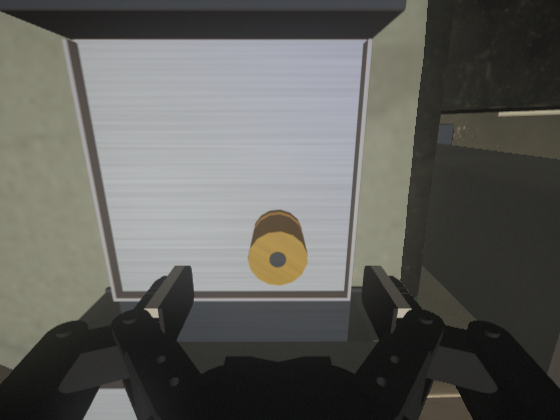

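```bash
python3 -m crank '[0,0,0,14,2,0,0,0,0,0,12,0,0,0,0,0,0,9,0,0,0,0,0,0,0,0,0,0]' 50; python3 -c "
from h import *
info()"; python3 -m crank '[0,0,0,0,0,0,0.5,0,0,0,0,0,0,1,0,0,0,0,0,0,1,0,0,0,0,0,0,1]' 50; python3 -c "
from h import *
info()"
```

```text
clock: 40.1
position: [0.4273, -0.131, 0.0033]
tool_rot: [0.012, -0.707, 0.012, 0.707]
force: [-0.2, -0.4, 0.7]
width: 1.003
t 40.1 pos [ 0.4273 -0.131   0.0033] jaw 178.0 x [-0.  0. -1.] F [-0.2 -0.4  0.7] w 1.003 j [-0.49  0.24 -0.55  0.78  0.   -2.02]
clock: 40.6
position: [0.4276, -0.1312, 0.0038]
tool_rot: [-0.012, 0.707, -0.013, -0.707]
force: [-1.0, -0.3, 5.1]
width: 0.402
t 40.6 pos [ 0.4276 -0.1312  0.0038] jaw 178.0 x [ 0.001 -0.    -1.   ] F [-1.  -0.3  5.1] w 0.402 j [-0.49  0.24 -0.55  0.78 -0.   -2.02]
```

```bash
python3 -m crank '[0,0,0,-20,0,0,1,0,0,0,-40,0,0,1,0,0,0,-60,0,0,1,0,0,0,-60,0,0,1,0,0,0,-20,-30,0,1,0,0,0,0,-50,0,1,0,0,0,0,-50,0,1,0,0,0,0,-50,0,1]';python3 -m crank '[0,0,0,0,-50,0,1,0,0,0,0,-50,0,1,0,0,0,0,-50,0,1,0,0,0,0,-50,-5,1,0,0,0,0,-50,-8,1,0,0,0,0,-40,0,1,0,0,0,0,0,0,1]'; python3 -c "
from h import *
info(); shot('wrist','w24'); 
i=shot('side','s24')['image']; cv2.imwrite('pics/s24t.png',cv2.resize(i[100:220,200:320],(600,600),interpolation=cv2.INTER_CUBIC));goto((.456,.355,.1),np.radians(178))"
```

```text
clock: 41.6
position: [0.4334, 0.0503, 0.2034]
tool_rot: [-0.013, 0.707, -0.013, -0.707]
force: [0.4, 0.0, -2.2]
width: 0.397
clock: 42.48
position: [0.4564, 0.3404, 0.2023]
tool_rot: [0.011, -0.707, 0.011, 0.707]
force: [-0.2, -0.8, -1.5]
width: 0.402
t 42.48 pos [0.4564 0.3404 0.2023] jaw 178.2 x [-0.001 -0.    -1.   ] F [-0.2 -0.8 -1.5] w 0.402 j [ 0.49  0.29  0.08  1.36  0.   -1.05]
turn [ 0.0008  0.001  -0.0009] shift(after turn) [102.8 -16.8   1.1] shift(now) [102.7 -16.9   0.9]
```

View pics/w24.png

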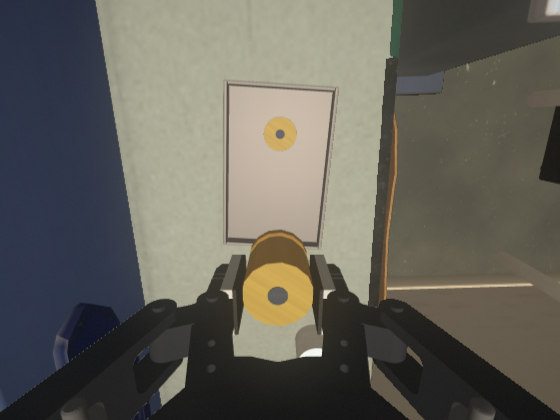

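View pics/s24t.png

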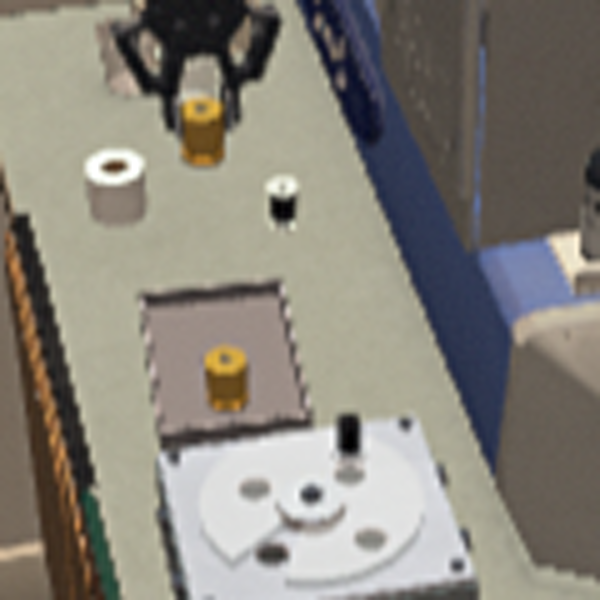

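```bash
python3 -c "
from h import *
c=load('w24'); print(onz(c,224,243,.022),onz(c,321,247,.022),onz(c,226,81,.022),onz(c,337,88,.022))"
python3 -m crank '[0,0,0,0,-15,1,1,0,0,0,60,0,0,1,0,0,0,60,0,0,1,0,0,0,45,0,0,1,0,0,0,20,0,0,1,0,0,0,0,0,0,1]'; python3 -c "
from h import *
info()"
```

```text
[0.52877992 0.41474377 0.022     ] [0.40110431 0.42435296 0.022     ] [0.50988529 0.21957919 0.022     ] [0.38588463 0.23058575 0.022     ]
clock: 43.32
position: [0.4557, 0.3525, 0.0171]
tool_rot: [0.012, -0.706, 0.013, 0.708]
force: [-0.2, -0.1, -1.3]
width: 0.401
t 43.33 pos [0.4557 0.3525 0.0171] jaw 177.9 x [-0.003 -0.001 -1.   ] F [-0.2 -0.1 -1.3] w 0.401 j [ 0.51  0.42 -0.23  0.93  0.   -1.02]
```

```bash
python3 -m crank '[0,0,0,10,0,0,1,0,0,0,6,0,0,1,0,0,0,0,0,0,1]'; python3 -c "
from h import *
info()"; python3 -m crank '[0,0,0,2,0,0,1,0,0,0,0,0,0,0.5,0,0,0,0,0,0,0,0,0,0,0,0,0,0,0,0,0,-10,0,0,0,0,0,0,-40,0,0,0,0,0,0,-60,0,0,0,0,0,0,-60,0,0,0]';  python3 -c "
from h import *
info(); shot('wrist','w25'); i=shot('side','s25')['image']; cv2.imwrite('pics/s25t.png',cv2.resize(i[100:220,200:320],(600,600),interpolation=cv2.INTER_CUBIC))"
```

```text
clock: 43.7
position: [0.4564, 0.3532, 0.0023]
tool_rot: [-0.012, 0.707, -0.012, -0.707]
force: [0.2, -1.0, -2.6]
width: 0.403
t 43.7 pos [0.4564 0.3532 0.0023] jaw 178.0 x [ 0.  0. -1.] F [ 0.2 -1.  -2.6] w 0.403 j [ 0.51  0.43 -0.25  0.89  0.   -1.02]
clock: 44.7
position: [0.4561, 0.3531, 0.1728]
tool_rot: [-0.012, 0.707, -0.012, -0.707]
force: [1.3, 1.0, -0.6]
width: 1.001
t 44.7 pos [0.4561 0.3531 0.1728] jaw 178.0 x [ 0.  0. -1.] F [ 1.3  1.  -0.6] w 1.001 j [ 0.51  0.31  0.03  1.29 -0.   -1.02]
```

View pics/w25.png

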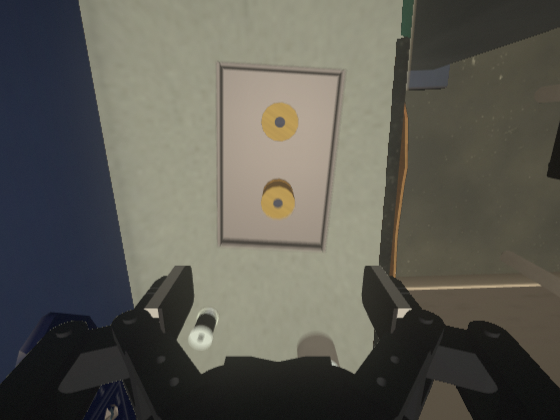

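View pics/s25t.png

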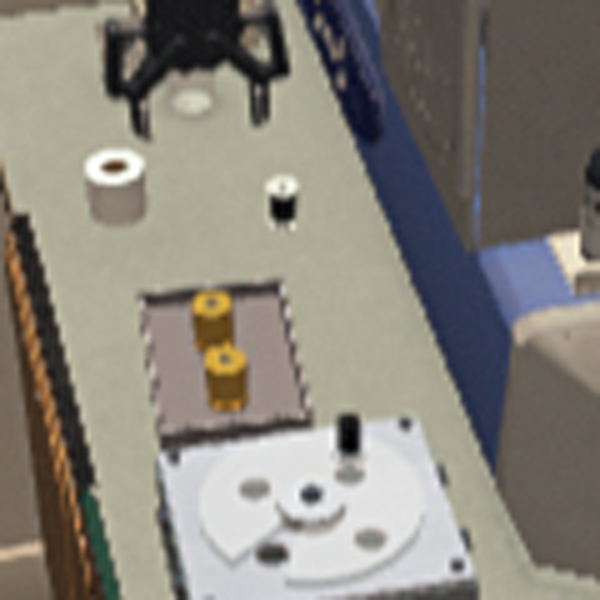

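```bash
python3 -m crank '[0,0,0,-30,20,0,0,0,0,0,0,60,0,0,0,0,0,0,60,0,0,0,0,0,0,60,0,0,0,0,0,0,60,0,0,0,0,0,0,60,0,0,0,0,0,0,60,0,0,0,0,0,0,60,0,0]'; python3 -m crank '[0,0,0,0,60,0,0,0,0,0,0,60,-10,0,0,0,0,0,60,-10,0,0,0,0,0,30,0,0,0,0,0,0,0,0,0]'; python3 -c "
from h import *
info(); shot('wrist','w26'); goto((.4562,-.3058,.0156),np.radians(178))"
```

```text
clock: 45.8
position: [0.4405, -0.0884, 0.201]
tool_rot: [-0.012, 0.707, -0.012, -0.707]
force: [1.6, 0.7, -0.4]
width: 1.001
clock: 46.42
position: [0.4532, -0.2989, 0.2]
tool_rot: [0.014, -0.707, 0.013, 0.707]
force: [0.4, 0.7, -0.5]
width: 1.001
t 46.42 pos [ 0.4532 -0.2989  0.2   ] jaw 177.8 x [-0.001  0.    -1.   ] F [ 0.4  0.7 -0.5] w 1.001 j [-0.74  0.25  0.01  1.33 -0.   -2.27]
turn [-0.0019  0.0005  0.0006] shift(after turn) [184.6   8.2  -3.3] shift(now) [184.6   8.3  -3.4]
```

View pics/w26.png

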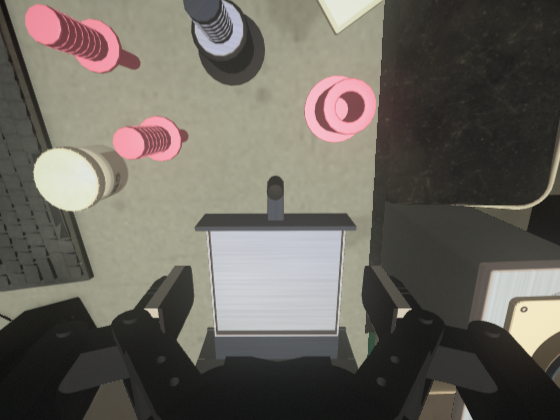

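```bash
python3 -m crank '[0,0,0,40,8.3,-3.4,0,0,0,0,60,0,0,0,0,0,0,45,0,0,0,0,0,0,25,0,0,0,0,0,0,14,0,0,0,0,0,0,0,0,0,0]'; python3 -c "
from h import *
info()"; python3 -m crank '[0,0,0,0,0,0,0.5,0,0,0,0,0,0,1,0,0,0,0,0,0,1,0,0,0,0,0,0,1]' 60; python3 -c "
from h import *
info()"
```

```text
clock: 47.22
position: [0.4568, -0.3046, 0.0164]
tool_rot: [0.012, -0.707, 0.012, 0.707]
force: [-0.6, -0.4, 0.6]
width: 0.999
t 47.23 pos [ 0.4568 -0.3046  0.0164] jaw 178.0 x [-0.  0. -1.] F [-0.6 -0.4  0.6] w 0.999 j [-0.74  0.37 -0.3   0.89  0.   -2.28]
clock: 47.72
position: [0.4556, -0.3056, 0.0168]
tool_rot: [0.012, -0.706, 0.013, 0.708]
force: [-1.9, 1.1, 7.6]
width: 0.189
t 47.73 pos [ 0.4556 -0.3056  0.0168] jaw 178.0 x [-0.002 -0.001 -1.   ] F [-1.9  1.1  7.6] w 0.189 j [-0.74  0.37 -0.3   0.9  -0.   -2.28]
```

```bash
python3 -m crank '[0,0,0,0,-8,0,1,0,0,0,0,-15,0,1,0,0,0,0,-20,0,1,0,0,0,0,-20,0,1,0,0,0,0,-20,0,1,0,0,0,0,-20,0,1,0,0,0,0,-20,0,1,0,0,0,0,-20,0,1]'; python3 -m crank '[0,0,0,0,-15,0,1,0,0,0,0,-12,0,1,0,0,0,0,-8,0,1,0,0,0,0,-5,0,1,0,0,0,0,-4,0,1,0,0,0,0,-2,0,1,0,0,0,0,0,0,1]'; python3 -c "
from h import *
info()"
```

```text
clock: 48.72
position: [0.4607, -0.1625, 0.0168]
tool_rot: [0.012, -0.706, 0.013, 0.708]
force: [-6.5, -1.4, 7.5]
width: 0.193
clock: 49.6
position: [0.4622, -0.1195, 0.0169]
tool_rot: [0.011, -0.706, 0.015, 0.708]
force: [-8.9, -14.8, 6.3]
width: 0.195
t 49.6 pos [ 0.4622 -0.1195  0.0169] jaw 177.9 x [-0.002 -0.006 -1.   ] F [ -8.9 -14.8   6.3] w 0.195 j [-0.42  0.27 -0.47  0.83 -0.01 -1.96]
```

Against the stop (15 N). Relax a little, release, rise and look.

```bash
python3 -m crank '[0,0,0,0,1.5,0,1,0,0,0,0,0,0,0.5,0,0,0,0,0,0,0,0,0,0,0,0,0,0,0,0,0,0,0,0,0,0,0,0,-30,0,0,0,0,0,0,-60,0,0,0,0,0,0,-60,0,0,0]'; python3 -m crank '[0,0,0,-60,60,0,0,0,0,0,-30,40,0,0,0,0,0,0,0,0,0]'; python3 -c "
from h import *
info(); shot('wrist','w27'); shot('scene','sc27'); i=shot('side','s27')['image']; cv2.imwrite('pics/s27c.png',cv2.resize(i[110:340,190:370],(470,600),interpolation=cv2.INTER_CUBIC))
c=load('w27'); P=cloud(c); H=np.array([.4677,.0225]); a=np.radians(-1.95); R2=np.array([[np.cos(a),np.sin(a)],[-np.sin(a),np.cos(a)]])
L=(P[...,:2]-H)@R2.T; m=(P[...,2]>.07)&(P[...,2]<.082)&(L[...,1]<-.11)&(L[...,1]>-.36)&(abs(L[...,0])<.05); print(m.sum(),L[m].mean(0),L[m].min(0),L[m].max(0))
c=load('sc27'); cv2.imwrite('pics/sc27c.png',cv2.resize(c['image'][80:340,220:350],(300,600)))"
```

```text
clock: 50.6
position: [0.4629, -0.1179, 0.1679]
tool_rot: [0.012, -0.707, 0.012, 0.707]
force: [1.3, -0.7, 0.8]
width: 0.999
clock: 50.98
position: [0.4611, -0.2048, 0.2423]
tool_rot: [-0.013, 0.708, -0.014, -0.706]
force: [0.4, 0.5, -0.8]
width: 0.999
t 50.98 pos [ 0.4611 -0.2048  0.2423] jaw 177.8 x [ 0.003 -0.002 -1.   ] F [ 0.4  0.5 -0.8] w 0.999 j [-0.58  0.17  0.01  1.41 -0.   -2.12]
158 [-0.00095231 -0.14273123] [-0.0092082  -0.15027358] [ 0.00752069 -0.13407268]
```

View pics/w27.png

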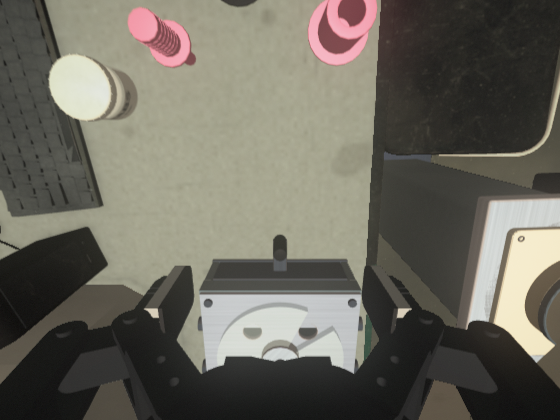

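View pics/s27c.png

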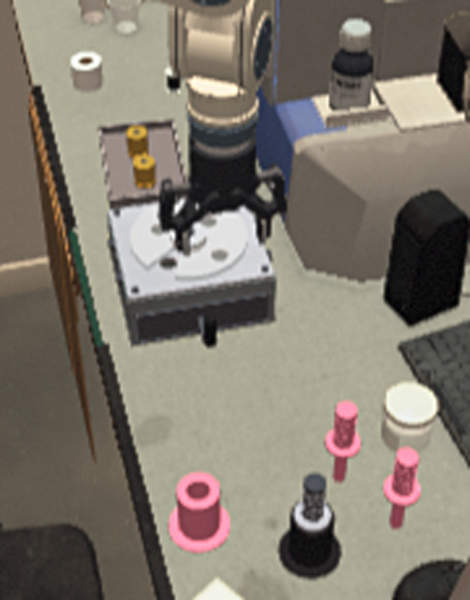

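```bash
python3 - <<'E'
from h import *
c=load('s13'); D=lambda x,y,z:onz(c,270+x/6.3158-.5,240+y/6.3158-.5,z).round(4)
print('top',D(256,348,.143),'collar',D(252,428,.081),'foot',D(245,508,.004))
P=cloud(c); hsv=cv2.cvtColor(c['image'],cv2.COLOR_BGR2HSV)
print(dep(c,270+256/6.3158,240+348/6.3158).round(3), dep(c,270+225/6.3158,240+440/6.3158).round(3))
i=load('sc27')['image']; cv2.imwrite('pics/t27.png',cv2.resize(i[80:180,230:330],(600,600),interpolation=cv2.INTER_CUBIC))
E
```

```text
top [ 0.4981 -0.4596  0.143 ] collar [ 0.4988 -0.4618  0.081 ] foot [ 0.5007 -0.4572  0.004 ]
[ 0.5  -0.46  0.14] [ 0.485 -0.467  0.082]
```

View pics/t27.png

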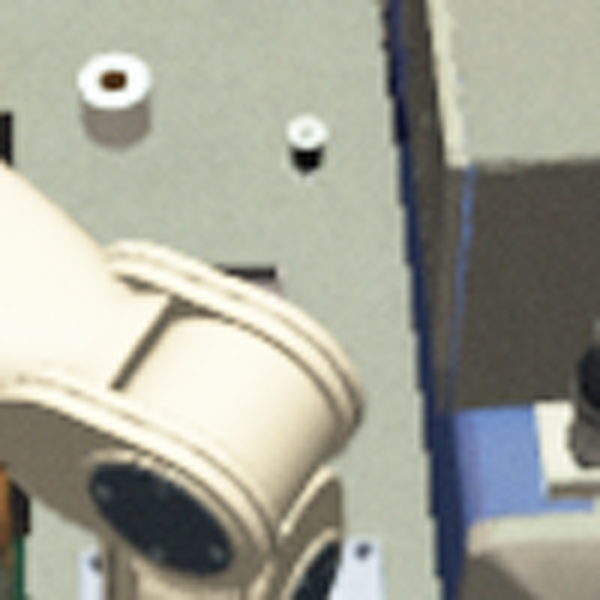

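All agrees (drift seated within ~3 mm, upright; drawer home; both inserts in the tray; robot clear). Handing in.

```bash
python3 -c "
from h import *
env.close_job(); info()"
```

```text
the job is handed in; nothing more can be done
the job is handed in; nothing more can be done
```

I handed the job in at about 51 s of the 210 s allowed, and the last pictures show everything where it should be. No verdict is reported.

**What I did:** Only inserts b and c were in the holder. I turned the dial with the drift's tip in its slot and pushed both inserts down into the closed drawer. I stood the drift back in its stand, opened the drawer by its post, placed both inserts standing in the parts tray, and pushed the drawer back to its stop.

**Last checks:**
- **Inserts:** both stand inside the tray, which did not appear to move while I watched it.
- **Drawer:** I pushed it until it met about 15 N at the stop. Afterwards its post was within about 1 mm of where it was at the start.
- **Drift:** its collar rests at the right height (0.082 m measured against 0.081 m) and it is upright. Its centre reads 2 to 5 mm from the stand's, inside the 10 mm limit. I measured this just after putting it back and have only looked at it since.
- **Bystanders:** the swab jar and thread spool look untouched in the pictures. I did not re-measure them.
- **Robot:** the gripper was open and clear of everything.

**What disagreed:**
- The visible finger ends sat about 33 to 50 mm behind the reported TCP. My first grip on the drawer post therefore closed on nothing above it, and the drift was held only near the top of its handle. I went lower for the later grasps and they held.
- The side camera read about 10 mm lower in y than the wrist camera on the tray. I used the wrist camera's values.

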